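# Empty the slide loader

## Robot

A 7-joint arm with a two-finger parallel gripper is mounted at the origin on the work surface. World frame = base frame: x ahead of the robot, y to its left, z up, the work surface at z = 0. Lengths are in m, angles in rad, forces in N, time in s.
With the tool pointing down it reaches from about 0.425 to 0.825 m from the base axis. Payload 3.6 kg.
Tool frame: the origin (TCP) lies midway between the tips of the shut fingers; the grasp point (between the pads) lies 19 mm behind it; z points along the fingers, x is the direction in which the jaws open and shut, and the axes are right-handed (so a half turn about z gives the same grasp; the last joint's range is limited). The gripper opens to 85 mm and grips with 20 to 120 N. Pads are 22 mm wide; open, the fingers measure 114 mm over their backs; the gripper's body (76 mm by 85 mm) begins 54 mm behind the grasp point. The pads swing forward as they close: fully open they stand 13 mm farther back than shut.
Start: joints at [-1.127, 0.615, -0.013, 1.423, 0.008, 1.103, -0.04], TCP at [0.294, 0.58, 0.231] pointing down, gripper open.
Joint ranges: [-3.12, 3.12], [-0.3, 2.06], [-1.34, 1.32], [0.26, 2.42], [-1.36, 4.5], [0.01, 1.98], [-2.84, 2.84]. Speed limits (rad/s): [2.79, 2.79, 3.14, 3.14, 3.14, 3.14, 3.14].

## Interface

Orientations are given as a unit quaternion [w, x, y, z].
In Python, from plant import arm, optics, order gives the robot as it stands.
- The arm moves only by the tool send_rows, never from a script. Its argument "plan" is a list that holds one entry, the list of rows, each a list of 7 numbers: the turn, a rotation vector about the tool's x, y, z in degrees, then the shift along the tool's x, y, z in mm, then the closure, from 0 (fully open) to 1 (shut). In form: [[[ax, ay, az, dx, dy, dz, fingers], ...]]. A call has 1 to 20 rows; each row is the pose to reach, as a shift and turn from the pose commanded when the call began, along the tool's axes at that moment; what a row does not reach only later rows make up. A row lasts 1/8 s, in which the tool goes at most 62.5 mm and 10.7 degrees, less where a joint would pass 70% of its speed; a pose out of reach is approached as far as the arm can. A call with a gripper value outside its range is refused whole. The fingers move at their own pace and stop on an object; "newtons" is the grip in N (left out, the last holds). Time passes only in rows, so rows that repeat a pose let the fingers close. It gives the time, the measured TCP pose, the force and the opening at its end, in the units of the state.
- arm.get_state(): the state, without advancing time (a new reading comes with each control period).
- optics.read_camera(name): name is "side" or "top"; returns a dict with "img" (480x640x3 uint8, blue, green, red), "fx", "fy", "cx", "cy" (pixels), "R" (3x3) and "t" (3): a world point X has camera coordinates R X + t. Camera axes: x right, y down, z forward; pixel columns grow to the right and rows downward; lengths in m; the calibration is good to about 2 mm. A picture is of the moment at which its call begins. There is no depth.
- order.close_job(): hands the job in, once; it reports no verdict.
Trained networks look in a picture, given as the dict that the camera call returned (one of the last four; its "shot" number tells which), for a name from the list of things; names that differ only in an ending like _2 or _b are one class to them, and where a whole thing is asked for, a point or a joint stands for the part that bears it (a point fixed in the world has none). Each returns a list of dicts, best first, with "confidence" (0 to 1); they miss things now and then, are a little off and sometimes report something else, mostly with a low value. They report only what shows in the picture. A call takes as long as a camera call.
- optics.outline_of(thing, picture): "pixels" (480x640 bool, what is visible of it) and "point" ([column, row] in pixels, amid what is visible of it).
The state is a dict: "t": time; "joint_positions": joint angles; "joint_velocities": joint speeds; "joint_efforts": joint torques, N m; "eef_pos": TCP position; "tcp_rot": TCP orientation; "wrist_force": force on the tool from outside, world axes, zero at the start; "wrist_torque": the same for the moment, N m; "grip_width": opening from 0.0 (shut) to 1.0 (fully open).
Only numpy, scipy, OpenCV 4.12 (cv2) and the standard library are available. Lean on these libraries where they do the work, as an engineer would, in place of code of your own. Each camera call takes 0.05 s, during which the arm holds its last target.

## Task

Empty the slide loader: turn the clamp knob fully to free the retaining bar, slide the bar fully open, then, for every bay that holds a slide carrier, press its spring ejector slide all the way so that the carrier is pushed out, and lay each carrier flat, glass up and lengthwise, in the middle of a compartment of its own in the steel transport tray. When all carriers are in the tray, slide the bar fully closed, turn the knob fully back to lock it, and let everything go; leave the other things on the bench alone.

Things in the scene. Friction and masses are not known exactly. Their poses are not given: they have to be found in the camera images.
- loader: Fixed slide loader, 225 (x) by 450 mm (y); origin on the table; local -x = open front, facing the robot. Bays 0-3 at local y -120, -40, 40, 120 mm: 43 mm wide, floor 10 mm up, walls (tops 31 mm up) from x -50 to 85. Clear cover, top 37 mm up, x -30 to 50, an 18 mm slot over each bay. Flat apron in front at floor height to x -140, retaining bar flush in it at x -58.
- bar_handle (a point): Grip point, 35 mm above the table, of the upright black handle block (14 mm along loader x, 16 along y; top 42 mm up, clear from 10 mm up) at the left (+y) end of the steel retaining bar; loader local (-70, 225 mm) when closed. The bar's four teeth (8 by 22 mm, tops 24 mm up) stand before the bays when closed, before the walls when open.
- bar (a joint): Retaining bar: 0 = closed, teeth block the bays; 0.040 m = fully open. Grows as it slides to loader -y (robot's right). About 3 N of friction; stays where left. While the knob is locked its dog blocks the bar's end (4 mm of play).
- knob_grip (a point): Grip point, 50 mm above the table, on the axis of the black clamp knob at the loader's right end, local (-58, -214 mm). Upright wing 12 mm thick, 56 mm long, 34 to 60 mm above the table; at joint 0 its length lies along loader y; it turns with the joint. Under it a 45 mm dog (top 20 mm up) points to the bar's end (+y) when locked.
- knob (a joint): Clamp knob, rad: 0 = locked, 1.5 = fully freed (end stop); grows counter-clockwise seen from above; stiff by about 0.06 N m, stays where left. The dog can swing back to locked only when the bar is fully closed.
- tray: Loose steel transport tray, 272 (x) by 146 (y) by 10 mm, 0.7 kg. Origin at the centre of its underside. Floor 4 mm thick; four compartments, two by two, centred at tray x = -68 or +68, y = -35.5 or +35.5 mm, each 130 mm along x and 67 mm along y, parted and edged by ribs 4 mm thick whose tops are 10 mm above the table.
- ejector0_tab (a point): Middle of the upright black tab (10 mm along loader x, 14 mm along y, from 37 mm up to 67 mm above the table is free) of bay 0's spring ejector slide, 55 mm above the table, behind the carrier at loader local x = +58 mm when at rest. Push its rear (+x) face towards the loader's front; it runs along the slot in the cover.
- ejector0 (a joint): Ejector slide of bay 0: 0 = at rest, 0.070 m = fully pressed (towards the loader's front, -x); the spring pushes back with 2 N at rest to 6 N fully pressed and returns it when let go. The carrier is pushed out as far as the slide goes, and stays out.
- ejector1_tab (a point): Middle of the upright black tab (10 mm along loader x, 14 mm along y, from 37 mm up to 67 mm above the table is free) of bay 1's spring ejector slide, 55 mm above the table, behind the carrier at loader local x = +58 mm when at rest. Push its rear (+x) face towards the loader's front; it runs along the slot in the cover.
- ejector1 (a joint): Ejector slide of bay 1: 0 = at rest, 0.070 m = fully pressed (towards the loader's front, -x); the spring pushes back with 2 N at rest to 6 N fully pressed and returns it when let go. The carrier is pushed out as far as the slide goes, and stays out.
- ejector2_tab (a point): Middle of the upright black tab (10 mm along loader x, 14 mm along y, from 37 mm up to 67 mm above the table is free) of bay 2's spring ejector slide, 55 mm above the table, behind the carrier at loader local x = +58 mm when at rest. Push its rear (+x) face towards the loader's front; it runs along the slot in the cover.
- ejector2 (a joint): Ejector slide of bay 2: 0 = at rest, 0.070 m = fully pressed (towards the loader's front, -x); the spring pushes back with 2 N at rest to 6 N fully pressed and returns it when let go. The carrier is pushed out as far as the slide goes, and stays out.
- ejector3_tab (a point): Middle of the upright black tab (10 mm along loader x, 14 mm along y, from 37 mm up to 67 mm above the table is free) of bay 3's spring ejector slide, 55 mm above the table, behind the carrier at loader local x = +58 mm when at rest. Push its rear (+x) face towards the loader's front; it runs along the slot in the cover.
- ejector3 (a joint): Ejector slide of bay 3: 0 = at rest, 0.070 m = fully pressed (towards the loader's front, -x); the spring pushes back with 2 N at rest to 6 N fully pressed and returns it when let go. The carrier is pushed out as far as the slide goes, and stays out.
- carrier0: Slide carrier, a white plastic block with a glass slide on its top face, 100 (x) by 40 (y) by 18 mm, 0.1 kg; absent in some runs. Origin at the centre of its underside. At the start it lies in bay 0, glass up, from loader local x = -50 to +50 mm, its length along loader x.
- carrier1: Slide carrier, a white plastic block with a glass slide on its top face, 100 (x) by 40 (y) by 18 mm, 0.1 kg; absent in some runs. Origin at the centre of its underside. At the start it lies in bay 1, glass up, from loader local x = -50 to +50 mm, its length along loader x.
- carrier2: Slide carrier, a white plastic block with a glass slide on its top face, 100 (x) by 40 (y) by 18 mm, 0.1 kg; absent in some runs. Origin at the centre of its underside. At the start it lies in bay 2, glass up, from loader local x = -50 to +50 mm, its length along loader x.
- carrier3: Slide carrier, a white plastic block with a glass slide on its top face, 100 (x) by 40 (y) by 18 mm, 0.1 kg; absent in some runs. Origin at the centre of its underside. At the start it lies in bay 3, glass up, from loader local x = -50 to +50 mm, its length along loader x.
- flask: Bystander: clear culture flask lying, 110 mm, green cap. Leave it alone.
- bottle: Bystander: bottle, 130 mm tall. Leave it alone.
- dishes: Bystander: stack of dishes, 88 mm wide, 44 mm tall. Leave it alone.
- slidebox: Bystander: closed blue slide box, 100 by 85 by 34 mm. Leave it alone.
- tipbox: Bystander: white pipette tip box, 85 by 120 by 59 mm. Leave it alone.
- driver: Bystander: screwdriver lying. Leave it alone.

How it is judged:
By the outcome, as a careful person would: the job done as asked, in the order asked, and still so for the second after the job is handed in, with the robot touching nothing.
Of carrier0, carrier1, carrier2, carrier3 only 3 to 4 are there at a start; the rules pass over those that are not, and their reading is None.
At some moment in a run one of tray may be knocked a few centimetres aside while the robot is not near it.
Once in a run the grip may slacken for a moment while it holds something.
It also fails if it takes over 210 s, if anything falls off the work surface, if the arm or the gripper's body presses on something with over 40 N, if the wrist force passes 120 N, or if a joint passes its speed limit or range.

## Working session

There is one attempt and no reset: what is moved stays moved. The work goes in short steps, Python scripts to look and compute and a tool call to move; the robot and the scene stay as the last step left them, time stands still between calls to the robot, and variables do not carry over. Pictures are saved under pics/ and viewed, and the job is handed in when it is done.

Besides the shell and the picture viewer there is one more tool, called after "Emit:" in YAML: its name, and indented under it one key for each argument. send_rows: Moves the arm, as the interface text tells. Its arguments: {"type":"object","properties":{"plan":{"type":"array","items":{"type":"array","items":{"type":"array","items":{"type":"number"}}}},"newtons":{"type":"number"}},"required":["plan"]}

```bash
mkdir -p pics; ls
python3 - <<'E'
from plant import arm, optics, order
import cv2,numpy as np
s=arm.get_state();print({k:np.round(v,3).tolist() for k,v in s.items()})
for n in ["top","side"]:
    p=optics.read_camera(n);cv2.imwrite(f"pics/{n}0.png",p["img"]);print(n,p["fx"],p["fy"],p["cx"],p["cy"],np.round(p["R"],4).tolist(),np.round(p["t"],4).tolist(),p["shot"])
    for th in ["loader","tray","knob_grip","bar_handle","carrier0","ejector0_tab"]:
        for d in optics.outline_of(th,p): print(th,round(d["confidence"],2),np.round(d["point"]),int(d["pixels"].sum()))
E
```

```text
pics
{'t': 0.0, 'joint_positions': [-1.128, 0.616, -0.013, 1.425, 0.008, 1.103, -0.04], 'joint_velocities': [0.001, -0.001, -0.002, 0.002, 0.001, -0.001, 0.001], 'joint_efforts': [-0.0, -46.922, 0.259, -17.103, 0.01, 0.01, -0.0], 'eef_pos': [0.294, 0.579, 0.23], 'tcp_rot': [0.001, 0.852, 0.523, -0.001], 'wrist_force': [-0.921, 0.451, -0.32], 'wrist_torque': [-0.005, 0.011, 0.02], 'grip_width': 0.998}
top 576.4619229339072 576.4619229339072 316.50838908989465 242.06358716043448 [[0.0131, -0.9999, -0.0063], [-0.9924, -0.0122, -0.1224], [0.1223, 0.0079, -0.9925]] [-0.111, 0.5574, 1.3415] 1
loader 0.57 [322. 260.] 14797
tray 0.96 [145. 252.] 6727
tray 0.51 [158. 163.] 1204
knob_grip 0.67 [409. 273.] 316
knob_grip 0.57 [336. 219.] 97
knob_grip 0.46 [321. 258.] 15182
bar_handle 0.61 [295. 267.] 802
carrier0 0.85 [369. 252.] 429
carrier0 0.83 [268. 244.] 401
carrier0 0.79 [305. 244.] 431
carrier0 0.77 [338. 248.] 376
ejector0_tab 0.65 [157. 162.] 1248
ejector0_tab 0.56 [375. 219.] 108
side 464.7551090009591 464.7551090009591 326.36720284143735 243.2743455068741 [[0.7752, -0.6317, 0.001], [-0.3158, -0.3889, -0.8655], [0.5471, 0.6706, -0.501]] [-0.5216, 0.2081, 0.9828] 2
loader 0.7 [324. 282.] 8944
tray 0.56 [231. 219.] 2063
knob_grip 0.7 [355. 314.] 414
bar_handle 0.61 [299. 274.] 683
carrier0 0.7 [336. 295.] 159
carrier0 0.55 [320. 270.] 177
carrier0 0.53 [302. 261.] 153
carrier0 0.42 [287. 245.] 82
```

View pics/top0.png

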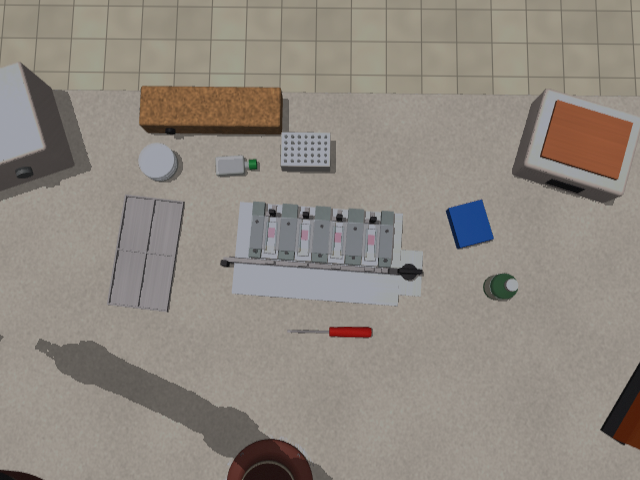

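View pics/side0.png

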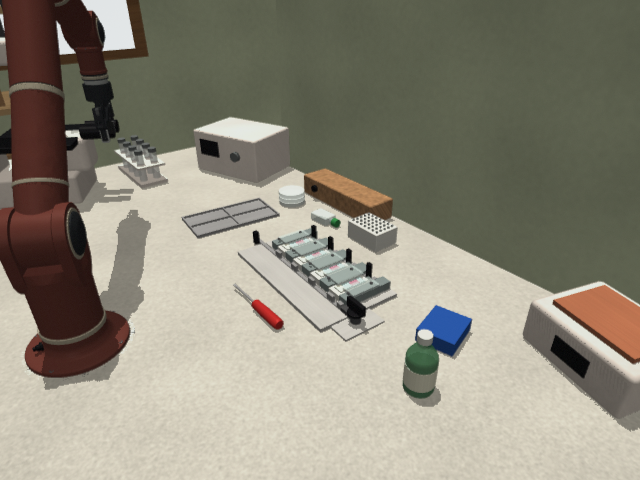

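The top view shows all four bays filled (white/pink slides near (270,240), (304,242), (338,245), (371,247)). The handle is at about (226,263), the knob at (408,272) and the tray centre at (146,253). Next I'll measure these more finely.

```bash
cat > h.py <<'E'
from plant import arm, optics, order
import cv2,numpy as np
from scipy.optimize import least_squares
from scipy.spatial.transform import Rotation as Rn
def proj(c,X):
    X=np.atleast_2d(X);P=X@np.array(c["R"]).T+np.array(c["t"])
    return np.c_[c["fx"]*P[:,0]/P[:,2]+c["cx"],c["fy"]*P[:,1]/P[:,2]+c["cy"]]
def back(c,uv,z):
    uv=np.atleast_2d(uv);d=np.c_[(uv[:,0]-c["cx"])/c["fx"],(uv[:,1]-c["cy"])/c["fy"],np.ones(len(uv))]
    R=np.array(c["R"]);d=d@R;o=-R.T@np.array(c["t"])
    return o+d*((z-o[2])/d[:,2])[:,None]
def w2(L,p):  # L=(x,y,yaw)
    p=np.atleast_2d(p);c,s=np.cos(L[2]),np.sin(L[2])
    return np.c_[L[0]+c*p[:,0]-s*p[:,1],L[1]+s*p[:,0]+c*p[:,1],p[:,2]]
def crop(img,x0,y0,w,h,k,name):
    cv2.imwrite("pics/"+name,cv2.resize(img[y0:y0+h,x0:x0+w],None,fx=k,fy=k,interpolation=cv2.INTER_CUBIC))
E
python3 - <<'E'
from h import *
p=optics.read_camera("top");crop(p["img"],215,195,110,80,7,"t1.png");crop(p["img"],320,195,110,80,7,"t2.png")
crop(p["img"],100,190,100,125,4,"t3.png")
p=optics.read_camera("side");crop(p["img"],230,215,170,125,4,"s1.png")
E
```

```text
(no output)
```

View pics/t1.png

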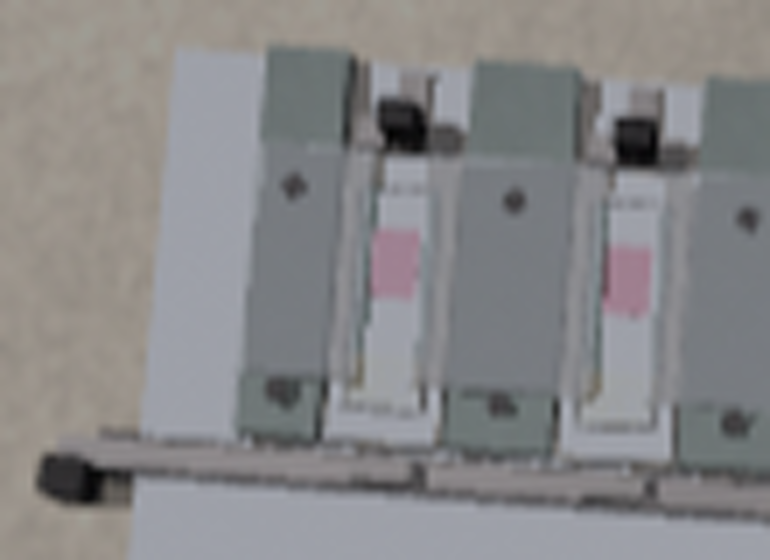

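View pics/t2.png

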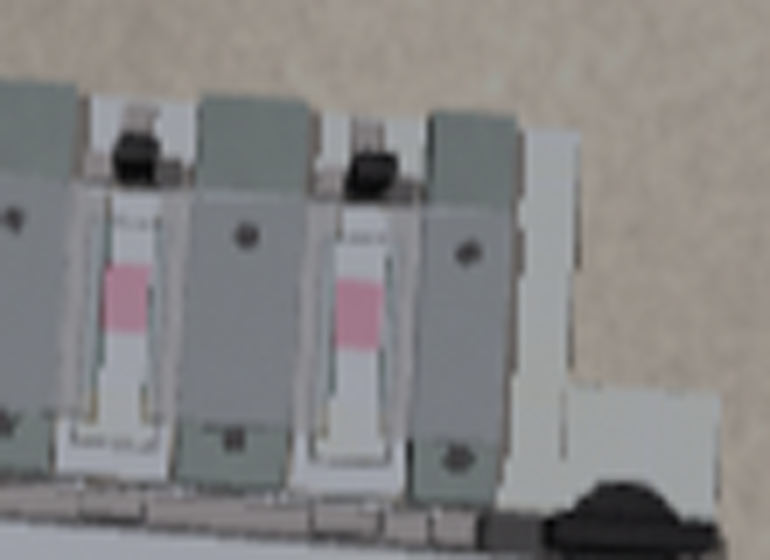

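View pics/t3.png

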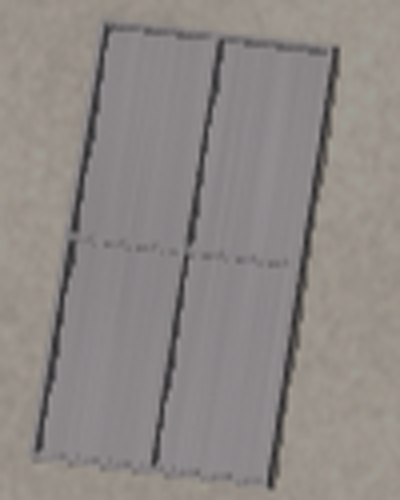

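View pics/s1.png

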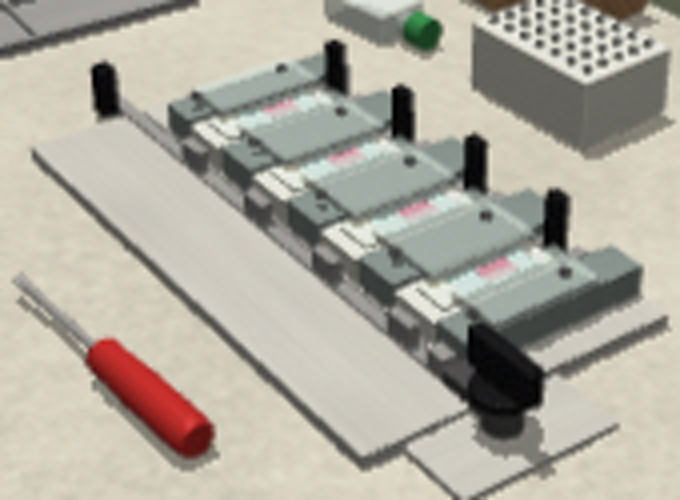

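```bash
cat > fit.py <<'E'
from h import *
def box(cx,cy,hx,hy,z0,z1):
    return np.array([[cx+a*hx,cy+b*hy,z] for a in(-1,1) for b in(-1,1) for z in(z0,z1)])
PARTS={f"tab{i}":box(.058,y,.005,.007,.037,.067) for i,y in enumerate((-.12,-.04,.04,.12))}
PARTS["handle"]=box(-.070,.225,.007,.008,.010,.042)
PARTS["wing"]=box(-.058,-.214,.006,.028,.034,.060)
def hullc(uv):
    h=cv2.convexHull(uv.astype(np.float32));m=cv2.moments(h);return np.array([m["m10"]/m["m00"],m["m01"]/m["m00"]]),h
def darkc(img,uv,thr=48,pad=5):
    x0,y0=np.floor(uv.min(0)-pad).astype(int);x1,y1=np.ceil(uv.max(0)+pad).astype(int)
    g=img[y0:y1,x0:x1].max(2).astype(float)
    m=(g<thr).astype(np.uint8);n,l,st,ce=cv2.connectedComponentsWithStats(m)
    if n<2:return None
    k=1+np.argmax(st[1:,4]);return ce[k]+[x0,y0],st[k,4]
def run(L0,names=("tab0","tab1","tab2","tab3","handle"),cams=("top","side")):
    pics={c:optics.read_camera(c) for c in cams}
    L=np.array(L0,float)
    for it in range(3):
        obs=[]
        for c,p in pics.items():
            for n in names:
                r=darkc(p["img"],proj(p,w2(L,PARTS[n])))
                if r: obs.append((c,n,r[0],r[1]))
        f=lambda L:np.concatenate([hullc(proj(pics[c],w2(L,PARTS[n])))[0]-o for c,n,o,_ in obs])
        s=least_squares(f,L,loss="soft_l1");L=s.x
    for (c,n,o,a),r in zip(obs,f(L).reshape(-1,2)):
        print(c,n,np.round(o,1),a,round(cv2.contourArea(hullc(proj(pics[c],w2(L,PARTS[n])))[1])),np.round(r,2))
    return L,pics
E
python3 - <<'E'
from fit import *
p=optics.read_camera("top")
a=back(p,[[226,263]],.04)[0];b=back(p,[[408,272]],.05)[0];print(a,b)
d=a-b;yaw=np.arctan2(-d[0],d[1]);yaw-=np.arctan2(.012,.439)*-1*0
L0=np.array([0,0,yaw]);L0[:2]=(b-w2(L0,[[-.058,-.214,0]])[0])[:2];print(L0)
L,pics=run(L0);print("L",L, np.degrees(L[2]))
Lt,_=run(L,cams=("top",));print(Lt);Ls,_=run(L,cams=("side",));print(Ls)
for c,q in pics.items():
    im=q["img"].copy()
    im=cv2.resize(im,None,fx=4,fy=4,interpolation=cv2.INTER_CUBIC)
    segs=[PARTS[k] for k in PARTS]
    for v in segs: cv2.polylines(im,[(hullc(proj(q,w2(L,v)))[1]*4+2).astype(np.int32)],True,(0,255,255),1)
    for y in (-.12,-.04,.04,.12):
        v=w2(L,[[-.05,y-.0215,.031],[.085,y-.0215,.031],[.085,y+.0215,.031],[-.05,y+.0215,.031]])
        cv2.polylines(im,[(proj(q,v)*4+2).astype(np.int32)],True,(0,0,255),1)
    x0,y0=(215,195) if c=="top" else (240,215)
    w,h=(210,115) if c=="top" else (160,130)
    cv2.imwrite(f"pics/f_{c}.png",cv2.resize(im[y0*4:(y0+h)*4,x0*4:(x0+w)*4],None,fx=.94,fy=.94))
t=back(p,np.array([[107,25],[337,48],[270,485],[37,458]])/4+[100,190],.010);print(np.round(t,4))
print(np.linalg.norm(t-np.roll(t,1,0),axis=1),t.mean(0))
E
```

```text
[0.50549417 0.10961013 0.04      ] [ 0.48888206 -0.31907015  0.05      ]
[ 0.55512522 -0.10747657 -0.03873238]
top tab0 [372.3 219.9] 39 42 [0.95 0.41]
top tab1 [338.9 217.5] 31 38 [0.62 0.15]
top tab2 [305.6 215.1] 39 39 [ 0.19 -0.08]
top tab3 [272.3 212.9] 35 42 [-0.23 -0.55]
top handle [226.7 263.4] 29 59 [-2.24 -0.05]
side tab0 [368.3 269.1] 68 84 [-0.27 -0.  ]
side tab1 [348.1 255.4] 63 76 [-0.13 -0.36]
side tab2 [330.  242.7] 60 69 [-0.31 -0.45]
side tab3 [313.4 231.2] 46 63 [-0.4  -0.58]
side handle [255.7 237. ] 64 82 [-0.45 -0.45]
L [ 0.56024116 -0.11375464 -0.06788096] -3.8892923588483876
top tab0 [372.3 219.9] 39 42 [0.77 0.21]
top tab1 [338.8 217.4] 32 38 [0.47 0.07]
top tab2 [305.6 215.1] 39 39 [-0.   -0.14]
top tab3 [272.3 212.9] 35 42 [-0.42 -0.54]
top handle [226.5 263.3] 30 59 [-2.14  0.14]
[ 0.56045448 -0.11343738 -0.0658088 ]
side tab0 [368.3 269.1] 68 85 [0.11 0.34]
side tab1 [348.1 255.4] 63 76 [ 0.19 -0.05]
side tab2 [330.  242.7] 60 69 [-0.05 -0.15]
side tab3 [313.4 231.2] 46 63 [-0.19 -0.3 ]
side handle [255.7 237. ] 64 82 [-0.32 -0.15]
[ 0.55979998 -0.11548034 -0.0670386 ]
[[0.6694 0.364  0.01  ]
 [0.6567 0.2219 0.01  ]
 [0.3903 0.2511 0.01  ]
 [0.4046 0.3919 0.01  ]]
[0.26629473 0.1426252  0.2680012  0.14151859] [0.53026922 0.30721819 0.01      ]
```

View pics/f_top.png

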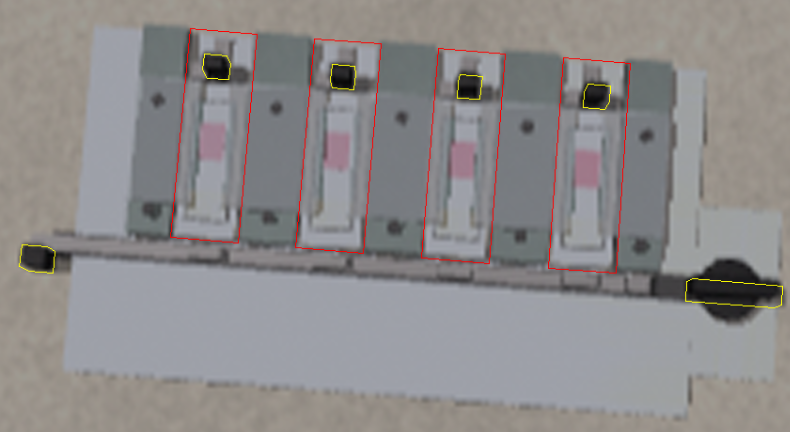

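View pics/f_side.png

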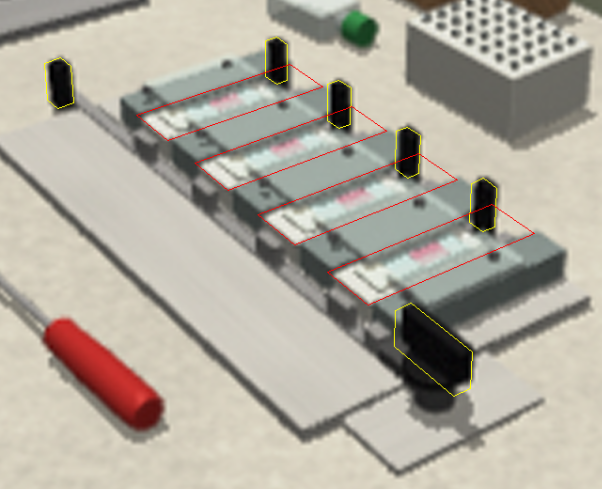

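```bash
cat >> h.py <<'E'
L=np.array([0.5602,-0.1138,-0.0668])
def pose():
    s=arm.get_state();q=s["tcp_rot"];R=Rn.from_quat([q[1],q[2],q[3],q[0]]).as_matrix()
    return s,np.array(s["eef_pos"]),R
def show():
    s,p,R=pose();phi=np.degrees(np.arctan2(R[1,0],R[0,0]))
    print("t",round(s["t"],2),"pos",np.round(p,4),"phi",round(phi,2),"tilt",np.round(R[:2,2],3),"F",np.round(s["wrist_force"],1),"M",np.round(s["wrist_torque"],2),"grip",round(s["grip_width"],3),"j",np.round(s["joint_positions"],2))
def rel(wps,frame=None):
    """wps: (x,y,z,phi_deg,label) world, or loader-local if frame given"""
    s,p,R=pose();phi0=np.arctan2(R[1,0],R[0,0])
    for x,y,z,phi,lab in wps:
        X=np.array([x,y,z])
        if frame is not None: X=w2(frame,[X])[0];phi=phi+np.degrees(frame[2])
        d=(X-p)*1000
        Rt=np.array([[np.cos(phi0),np.sin(phi0),0],[np.sin(phi0),-np.cos(phi0),0],[0,0,-1]])
        v=Rt.T@d
        az=-(phi-np.degrees(phi0)); az=(az+180)%360-180
        print(lab,"world",np.round(X,3),"az %.1f"%az,"d",np.round(v,1),"dist %.0f"%np.linalg.norm(d))
E
python3 - <<'E'
from h import *
show()
rel([(.47,.22,.20,30,"via")]);rel([(-.058,-.214,.12,0,"above knob"),(-.058,-.214,.036,0,"knob")],L)
E
```

```text
t 1.05 pos [0.2942 0.5796 0.2313] phi 63.08 tilt [-0. -0.] F [-0.   0.2  0.5] M [ 0.01  0.   -0.01] grip 0.998 j [-1.13  0.61 -0.01  1.42  0.01  1.1  -0.04]
via world [0.47 0.22 0.2 ] az 33.1 d [-241.   319.5   31.3] dist 401
above knob world [ 0.488 -0.323  0.12 ] az 66.9 d [-717.4  581.6  111.3] dist 930
knob world [ 0.488 -0.323  0.036] az 66.9 d [-717.4  581.6  195.3] dist 944
```

Emit:
send_rows:
  plan:
    - [[0, 0, 33, -241, 320, 31, 0.2], [0, 0, 33, -241, 320, 31, 0.2], [0, 0, 33, -241, 320, 31, 0.2], [0, 0, 33, -241, 320, 31, 0.2], [0, 0, 33, -241, 320, 31, 0.2], [0, 0, 33, -241, 320, 31, 0.2], [0, 0, 67, -717, 582, 111, 0.2], [0, 0, 67, -717, 582, 111, 0.2], [0, 0, 67, -717, 582, 111, 0.2], [0, 0, 67, -717, 582, 111, 0.2], [0, 0, 67, -717, 582, 111, 0.2], [0, 0, 67, -717, 582, 111, 0.2], [0, 0, 67, -717, 582, 111, 0.2], [0, 0, 67, -717, 582, 111, 0.2], [0, 0, 67, -717, 582, 111, 0.2], [0, 0, 67, -717, 582, 111, 0.2], [0, 0, 67, -717, 582, 111, 0.2], [0, 0, 67, -717, 582, 111, 0.2]]
  newtons: 40

```text
t: 3.3
eef_pos: [0.4895, -0.3205, 0.1203]
tcp_rot: [-0.001, 0.999, -0.032, 0.0]
wrist_force: [-0.0, -0.2, 0.2]
grip_width: 0.802
```

Run:
```python
from h import *
show()
rel([(-.058,-.214,.12,0,"above knob"),(-.058,-.214,.036,0,"knob")],L)
for c,b in (("side",(270,200,160,150)),("top",(330,200,140,120))):
    p=optics.read_camera(c);crop(p["img"],*b,4,c+"1.png")
```

```text
t 3.3 pos [ 0.4895 -0.3205  0.1203] phi -3.72 tilt [0.    0.002] F [-0.  -0.2  0.2] M [ 0.04  0.03 -0.01] grip 0.802 j [ 0.38  0.65  0.27  1.75 -0.24  0.77  0.7 ]
above knob world [ 0.488 -0.323  0.12 ] az 0.1 d [-1.2  3.1  0.3] dist 3
knob world [ 0.488 -0.323  0.036] az 0.1 d [-1.2  3.1 84.3] dist 84
```

View pics/side1.png

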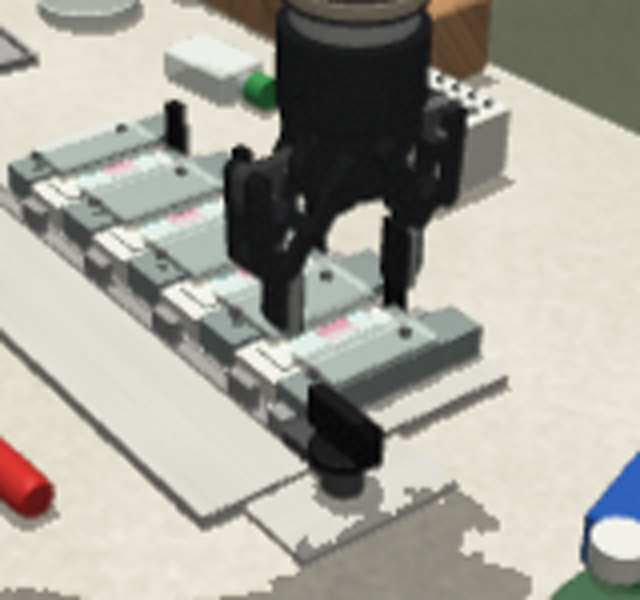

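The gripper stands above the knob, open, with its fingers either side of the wing (side crop around (345,410)). Descending and gripping.

Emit:
send_rows:
  plan:
    - [[0, 0, 0, -1, 3, 40, 0.4], [0, 0, 0, -1, 3, 70, 0.4], [0, 0, 0, -1, 3, 84, 0.4], [0, 0, 0, -1, 3, 84, 0.4], [0, 0, 0, -1, 3, 84, 1], [0, 0, 0, -1, 3, 84, 1], [0, 0, 0, -1, 3, 84, 1], [0, 0, 0, -1, 3, 84, 1], [0, 0, 0, -1, 3, 84, 1]]
  newtons: 40

```text
t: 4.53
eef_pos: [0.4943, -0.3271, 0.0383]
tcp_rot: [0.002, 0.999, -0.033, 0.006]
wrist_force: [9.5, -0.8, -3.6]
grip_width: 0.129
```

Run:
```python
from h import *
show()
```

```text
t 4.53 pos [ 0.4943 -0.3271  0.0383] phi -3.73 tilt [ 0.013 -0.005] F [ 9.5 -0.8 -3.6] M [-0.18 -1.6   0.08] grip 0.129 j [ 0.41  0.77  0.22  1.79 -0.28  0.59  0.74]
```

Emit:
send_rows:
  plan:
    - [[0, 0, 0, 3, -1, 0, 1], [0, 0, 0, 7, -3, 0, 1], [0, 0, 0, 7, -3, 0, 1], [0, 0, 0, 7, -3, 0, 1]]

```text
t: 5.03
eef_pos: [0.4945, -0.327, 0.0382]
tcp_rot: [0.003, 0.999, -0.035, 0.001]
wrist_force: [-0.7, -4.4, 4.8]
grip_width: 0.129
```

Run:
```python
from h import *
show()
for c,b in (("side",(270,200,160,150)),("top",(330,200,140,120))):
    p=optics.read_camera(c);crop(p["img"],*b,4,c+"2.png")
```

```text
t 5.03 pos [ 0.4945 -0.327   0.0382] phi -3.96 tilt [ 0.002 -0.006] F [-0.7 -4.4  4.8] M [-0.81  0.25  0.32] grip 0.129 j [ 0.41  0.78  0.23  1.78 -0.28  0.61  0.73]
```

View pics/side2.png

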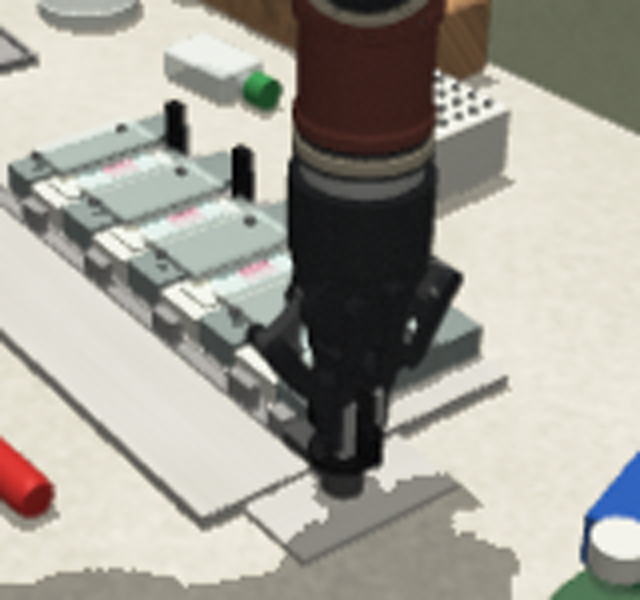

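View pics/top2.png

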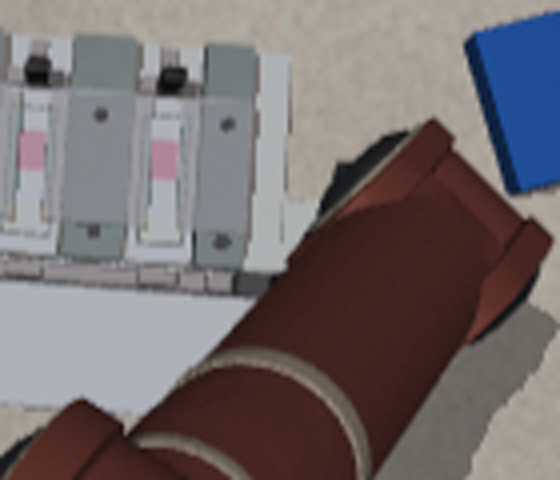

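Emit:
send_rows:
  plan:
    - [[0, 0, -8, 0, 0, 0, 1], [0, 0, -16, 0, 0, 0, 1], [0, 0, -24, 0, 0, 0, 1], [0, 0, -32, 0, 0, 0, 1], [0, 0, -40, 0, 0, 0, 1], [0, 0, -48, 0, 0, 0, 1], [0, 0, -56, 0, 0, 0, 1], [0, 0, -64, 0, 0, 0, 1], [0, 0, -72, 0, 0, 0, 1], [0, 0, -80, 0, 0, 0, 1], [0, 0, -87, 0, 0, 0, 1], [0, 0, -88, 0, 0, 0, 1], [0, 0, -88, 0, 0, 0, 1]]

```text
t: 6.75
eef_pos: [0.5011, -0.3216, 0.0383]
tcp_rot: [0.004, 0.744, 0.669, 0.005]
wrist_force: [9.5, 2.4, 1.5]
grip_width: 0.13
```

Run:
```python
from h import *
show()
```

```text
t 6.75 pos [ 0.5011 -0.3216  0.0383] phi 83.93 tilt [0.013 0.001] F [9.5 2.4 1.5] M [ 0.55 -1.61 -0.83] grip 0.13 j [ 0.66  0.77 -0.19  1.77  0.23  0.61  1.8 ]
```

Emit:
send_rows:
  plan:
    - [[0, 0, 2, 0, 0, 0, 0.4], [0, 0, 2, 0, 0, 0, 0.4], [0, 0, 2, 0, 0, 0, 0.4], [0, 0, 2, 0, 0, -50, 0.4], [0, 0, 2, 0, 0, -100, 0.4], [0, 0, 90, 100, -100, -160, 0.4], [0, 0, 90, 100, -200, -160, 0.4], [0, 0, 90, 100, -200, -160, 0.4], [0, 0, 90, 100, -200, -160, 0.4], [0, 0, 90, 100, -200, -160, 0.4]]

```text
t: 8.0
eef_pos: [0.3015, -0.2017, 0.1967]
tcp_rot: [-0.001, 0.97, 0.241, -0.001]
wrist_force: [0.5, -1.5, 0.8]
grip_width: 0.604
```

Run:
```python
from fit import *
from h import L
show()
p=optics.read_camera("top");cv2.imwrite("pics/top3.png",p["img"])
```

```text
t 8.0 pos [ 0.3015 -0.2017  0.1967] phi 27.93 tilt [-0.003  0.001] F [ 0.5 -1.5  0.8] M [ 0.   -0.08 -0.01] grip 0.604 j [ 0.53  0.23  0.    2.22 -0.    0.69  1.02]
```

View pics/top3.png

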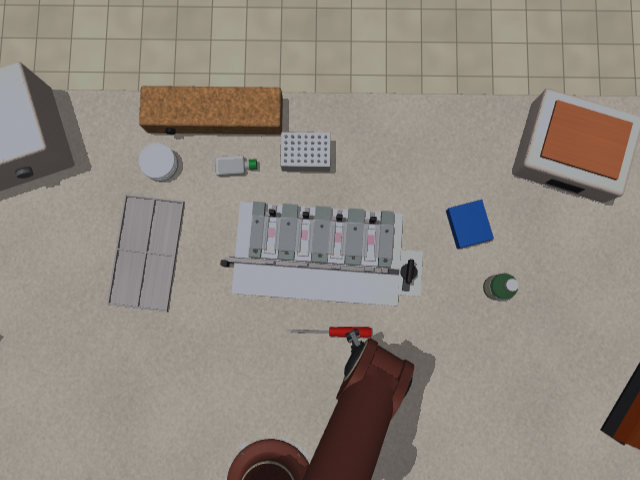

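Run:
```python
from fit import *
from h import L
s,p0,R=pose();print(p0)
p=optics.read_camera("top");q=optics.read_camera("side")
print(proj(p,[p0,[.4945,-.3216,.06]]),proj(q,[p0,[.4945,-.3216,.06]]))
im=p["img"].copy();crop(im,300,290,140,80,5,"t4.png")
k=5;im=cv2.resize(p["img"],None,fx=k,fy=k,interpolation=cv2.INTER_CUBIC)
for ax,col in(((.4945,-.3216),(0,255,255)),(tuple(w2(L,[[-.058,-.214,0]])[0,:2]),(0,0,255))):
    b=w2((ax[0],ax[1],np.radians(82.1)),box(0,0,.006,.028,.034,.060))
    cv2.polylines(im,[(hullc(proj(p,b))[1]*k+2).astype(np.int32)],True,col,1)
cv2.imwrite("pics/t5.png",im[240*k:310*k,360*k:440*k])
im=cv2.resize(q["img"],None,fx=k,fy=k,interpolation=cv2.INTER_CUBIC)
for ax,col in(((.4945,-.3216),(0,255,255)),(tuple(w2(L,[[-.058,-.214,0]])[0,:2]),(0,0,255))):
    b=w2((ax[0],ax[1],np.radians(82.1)),box(0,0,.006,.028,.034,.060))
    cv2.polylines(im,[(hullc(proj(q,b))[1]*k+2).astype(np.int32)],True,col,1)
cv2.imwrite("pics/s5.png",im[260*k:350*k,310*k:410*k])
```

```text
[ 0.30386258 -0.20281072  0.19679683]
[[362.62010133 356.3528998 ]
 [409.72500812 269.29497222]] [[246.21467953 253.81392094]
 [356.34155228 300.98584026]]
```

View pics/t5.png

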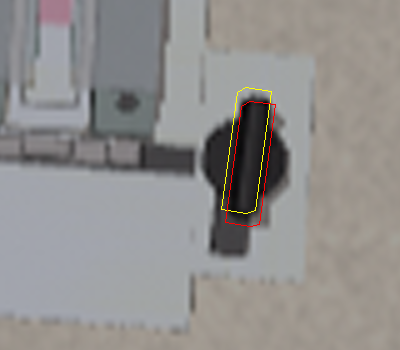

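View pics/s5.png

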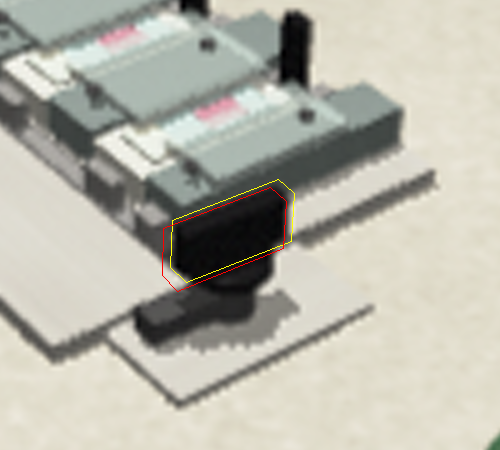

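View pics/t4.png

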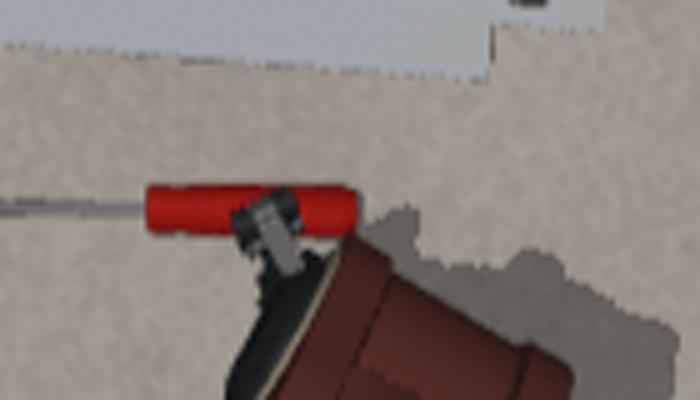

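```bash
sed -i 's/^L=.*/L=np.array([0.5625,-0.1130,-0.0668])/' h.py
python3 - <<'E'
from h import *
show()
rel([(-.07,.225,.12,0,"above"),(-.07,.225,.019,0,"handle")],L)
E
```

```text
t 8.15 pos [ 0.3058 -0.2036  0.1966] phi 28.53 tilt [ 0.    -0.001] F [ 0.2  0.2 -0.4] M [-0.02 -0.01  0.04] grip 0.604 j [0.53 0.24 0.   2.21 0.   0.69 1.03]
above world [0.508 0.116 0.12 ] az 32.4 d [ 330.  -184.6   76.6] dist 386
handle world [0.508 0.116 0.019] az 32.4 d [ 330.  -184.6  177.6] dist 418
```

Emit:
send_rows:
  plan:
    - [[0, 0, 32, 330, -185, 60, 0.4], [0, 0, 32, 330, -185, 60, 0.4], [0, 0, 32, 330, -185, 60, 0.4], [0, 0, 32, 330, -185, 60, 0.4], [0, 0, 32, 330, -185, 60, 0.4], [0, 0, 32, 330, -185, 60, 0.4], [0, 0, 32, 330, -185, 77, 0.4], [0, 0, 32, 330, -185, 77, 0.4], [0, 0, 32, 330, -185, 77, 0.4], [0, 0, 32, 330, -185, 77, 0.4], [0, 0, 32, 330, -185, 77, 0.4], [0, 0, 32, 330, -185, 77, 0.4]]

```text
t: 9.65
eef_pos: [0.5085, 0.1154, 0.1198]
tcp_rot: [-0.0, 0.999, -0.032, 0.0]
wrist_force: [-0.3, -0.2, 0.2]
grip_width: 0.602
```

Run:
```python
from h import *
show()
rel([(-.07,.225,.12,0,"above"),(-.07,.225,.019,0,"handle")],L)
```

```text
t 9.65 pos [0.5085 0.1154 0.1198] phi -3.68 tilt [0.001 0.   ] F [-0.3 -0.2  0.2] M [ 0.01 -0.04  0.03] grip 0.602 j [-0.3   0.56  0.06  1.92 -0.05  0.65 -0.28]
above world [0.508 0.116 0.12 ] az 0.1 d [-0.9 -0.7 -0.2] dist 1
handle world [0.508 0.116 0.019] az 0.1 d [ -0.9  -0.7 100.8] dist 101
```

Well on target. Descend and grip the handle.

Emit:
send_rows:
  plan:
    - [[0, 0, 0, -1, -1, 50, 0.4], [0, 0, 0, -1, -1, 85, 0.4], [0, 0, 0, -1, -1, 100, 0.4], [0, 0, 0, -1, -1, 100, 0.4], [0, 0, 0, -1, -1, 100, 1], [0, 0, 0, -1, -1, 100, 1], [0, 0, 0, -1, -1, 100, 1], [0, 0, 0, -1, -1, 100, 1], [0, 0, 0, -1, -1, 100, 1]]

```text
t: 10.78
eef_pos: [0.5094, 0.1172, 0.0206]
tcp_rot: [-0.0, 0.999, -0.032, 0.002]
wrist_force: [1.1, 0.1, 5.6]
grip_width: 0.151
```

Run:
```python
from h import *
show()
p=optics.read_camera("side");crop(p["img"],210,190,160,120,5,"s6.png")
```

```text
t 10.78 pos [0.5094 0.1172 0.0206] phi -3.64 tilt [0.004 0.001] F [1.1 0.1 5.6] M [-0.09 -0.23  0.06] grip 0.151 j [-0.29  0.73  0.04  1.99 -0.06  0.42 -0.27]
```

View pics/s6.png

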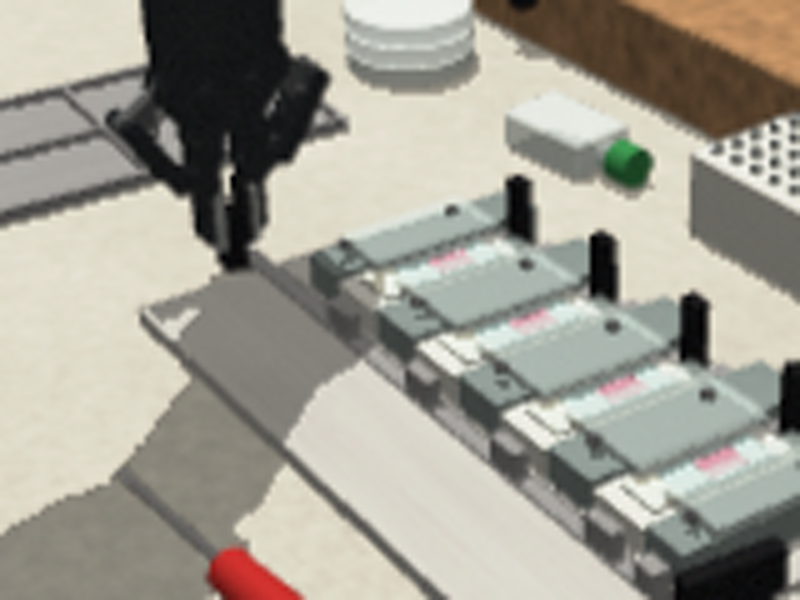

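Emit:
send_rows:
  plan:
    - [[0, 0, 0, 0, 10, 0, 1], [0, 0, 0, 0, 20, 0, 1], [0, 0, 0, 0, 30, 0, 1], [0, 0, 0, 0, 38, 0, 1], [0, 0, 0, 0, 42, 0, 1], [0, 0, 0, 0, 45, 0, 1], [0, 0, 0, 0, 45, 0, 1], [0, 0, 0, 0, 45, 0, 1]]

```text
t: 11.82
eef_pos: [0.507, 0.0773, 0.0207]
tcp_rot: [-0.003, 1.0, -0.03, 0.003]
wrist_force: [1.7, 7.9, 4.7]
grip_width: 0.149
```

Run:
```python
from h import *
show()
```

```text
t 11.82 pos [0.507  0.0773 0.0207] phi -3.44 tilt [0.006 0.006] F [1.7 7.9 4.7] M [ 1.43 -0.18 -0.05] grip 0.149 j [-0.2   0.72  0.02  2.01 -0.05  0.4  -0.21]
```

```bash
sed -i 's/^L=.*/L=np.array([0.564,-0.1130,-0.064])/' h.py
python3 - <<'E'
from h import *
rel([(-.0,.18,.14,90,"via"),(.087,.12,.12,90,"above3"),(.087,.12,.046,90,"behind3")],L)
E
```

```text
via world [0.576 0.067 0.14 ] az -89.8 d [  69.     6.5 -119.3] dist 138
above3 world [0.658 0.001 0.12 ] az -89.8 d [155.8  66.9 -99.3] dist 196
behind3 world [0.658 0.001 0.046] az -89.8 d [155.8  66.9 -25.3] dist 171
```

Emit:
send_rows:
  plan:
    - [[0, 0, 0, 0, -4, 0, 0.4], [0, 0, 0, 0, -4, 0, 0.4], [0, 0, 0, 0, -4, 0, 0.4], [0, 0, 0, 0, -4, -50, 0.4], [0, 0, -10, 0, -4, -100, 0.4], [0, 0, -50, 69, 2, -119, 1], [0, 0, -90, 69, 2, -119, 1], [0, 0, -90, 156, 63, -99, 1], [0, 0, -90, 156, 63, -99, 1], [0, 0, -90, 156, 63, -99, 1], [0, 0, -90, 156, 63, -99, 1], [0, 0, -90, 156, 63, -99, 1], [0, 0, -90, 156, 63, -99, 1], [0, 0, -90, 156, 63, -99, 1], [0, 0, -90, 156, 63, -99, 1]]

```text
t: 13.7
eef_pos: [0.656, -0.001, 0.118]
tcp_rot: [-0.0, 0.73, 0.684, -0.0]
wrist_force: [0.4, 0.2, -0.6]
grip_width: 0.001
```

Run:
```python
from h import *
show()
rel([(.087,.12,.046,90,"behind3")],L)
for c,b in (("side",(230,190,160,120)),("top",(210,190,160,120))):
    p=optics.read_camera(c);crop(p["img"],*b,5,c+"7.png")
```

```text
t 13.7 pos [ 0.656 -0.001  0.118] phi 86.27 tilt [-0.001 -0.001] F [ 0.4  0.2 -0.6] M [-0.04  0.01 -0.02] grip 0.001 j [ 0.19  0.77 -0.41  1.52  0.35  0.93  1.18]
behind3 world [0.658 0.001 0.046] az -0.1 d [ 2.4  2.3 72. ] dist 72
```

View pics/side7.png

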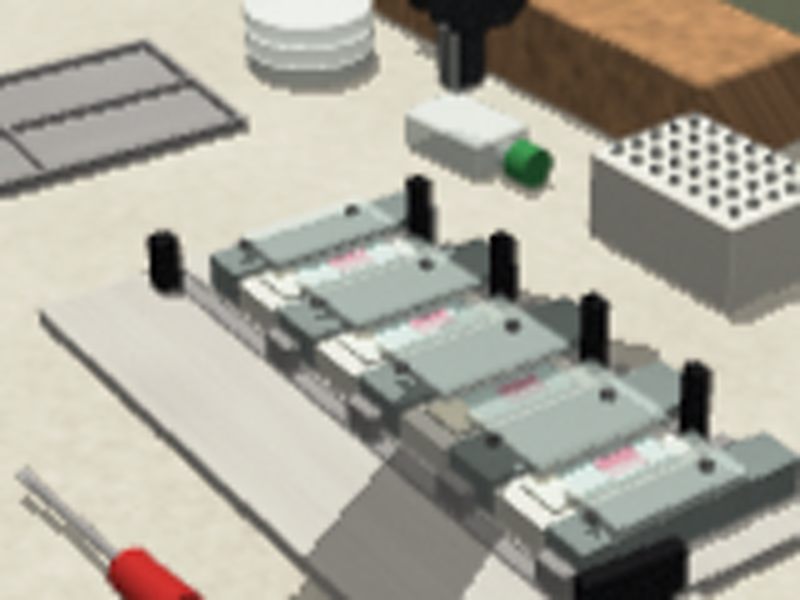

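View pics/top7.png

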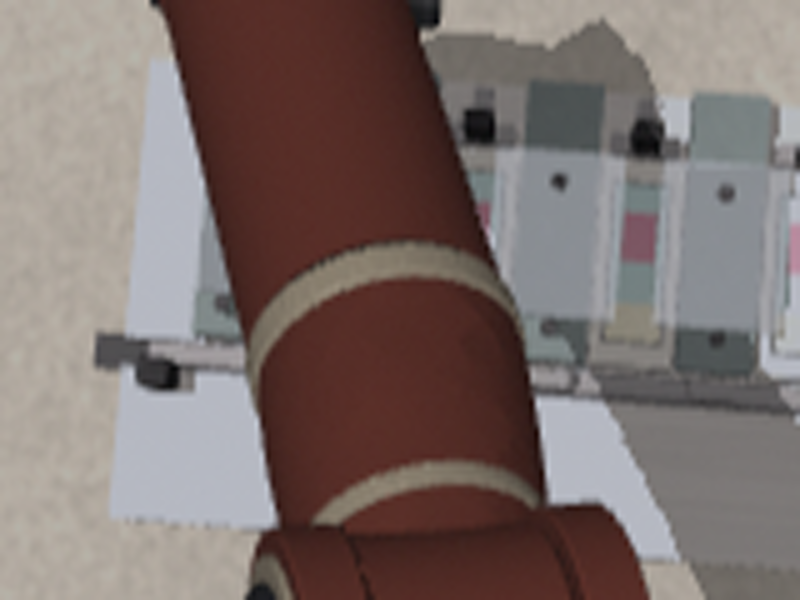

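Emit:
send_rows:
  plan:
    - [[0, 0, 0, 2, 2, 40, 1], [0, 0, 0, 2, 2, 72, 1], [0, 0, 0, 2, 2, 72, 1], [0, 0, 0, 2, -10, 72, 1], [0, 0, 0, 2, -25, 72, 1], [0, 0, 0, 2, -40, 72, 1], [0, 0, 0, 2, -55, 72, 1], [0, 0, 0, 2, -70, 72, 1], [0, 0, 0, 2, -82, 72, 1], [0, 0, 0, 2, -90, 72, 1], [0, 0, 0, 2, -90, 72, 1], [0, 0, 0, 2, -90, 72, 1]]

```text
t: 15.3
eef_pos: [0.5767, 0.0069, 0.0497]
tcp_rot: [0.007, 0.73, 0.684, 0.009]
wrist_force: [11.6, -0.4, -6.3]
grip_width: -0.004
```

Run:
```python
from h import *
show()
for c,b in (("side",(230,190,160,120)),):
    p=optics.read_camera(c);crop(p["img"],*b,5,c+"8.png")
```

```text
t 15.3 pos [0.5767 0.0069 0.0497] phi 86.29 tilt [0.022 0.002] F [11.6 -0.4 -6.3] M [-0.26 -2.47 -0.03] grip -0.004 j [ 0.17  0.75 -0.35  1.83  0.42  0.61  1.07]
```

View pics/side8.png

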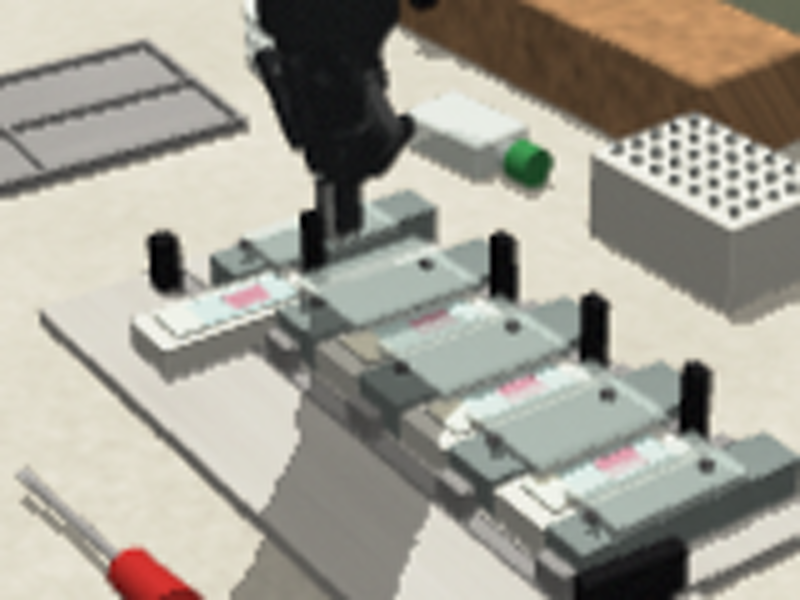

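Emit:
send_rows:
  plan:
    - [[0, 0, 0, 0, 50, 0, 1], [0, 0, 0, 0, 92, 0, 1], [0, 0, 0, 0, 92, 0, 1], [0, 0, 0, -50, 92, 0, 1], [0, 0, 0, -80, 92, 0, 1], [0, 0, 0, -80, 92, 0, 1], [0, 0, 0, -80, 80, 0, 1], [0, 0, 0, -80, 65, 0, 1], [0, 0, 0, -80, 50, 0, 1], [0, 0, 0, -80, 35, 0, 1], [0, 0, 0, -80, 20, 0, 1], [0, 0, 0, -80, 8, 0, 1], [0, 0, 0, -80, 0, 0, 1], [0, 0, 0, -80, 0, 0, 1], [0, 0, 0, -80, 0, 0, 1]]

```text
t: 17.23
eef_pos: [0.5719, -0.0713, 0.0492]
tcp_rot: [0.007, 0.728, 0.685, 0.009]
wrist_force: [13.2, -2.1, -8.7]
grip_width: 0.0
```

Run:
```python
from h import *
show()
for c,b in (("side",(230,190,160,120)),):
    p=optics.read_camera(c);crop(p["img"],*b,5,c+"9.png")
```

```text
t 17.23 pos [ 0.5719 -0.0713  0.0492] phi 86.48 tilt [0.023 0.002] F [13.2 -2.1 -8.7] M [-0.44 -3.06  0.01] grip 0.0 j [ 0.32  0.75 -0.37  1.83  0.44  0.61  1.2 ]
```

View pics/side9.png

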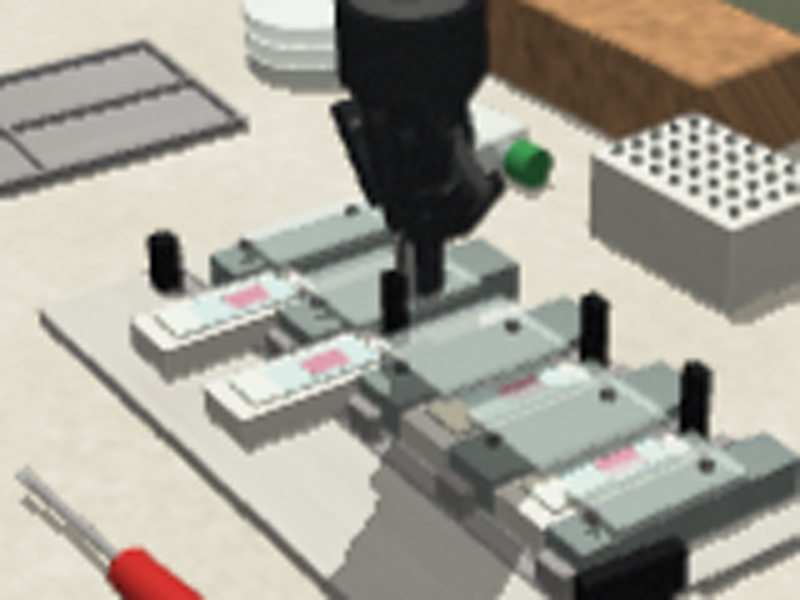

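Emit:
send_rows:
  plan:
    - [[0, 0, 0, 0, 50, 0, 1], [0, 0, 0, 0, 92, 0, 1], [0, 0, 0, 0, 92, 0, 1], [0, 0, 0, -50, 92, 0, 1], [0, 0, 0, -80, 92, 0, 1], [0, 0, 0, -80, 92, 0, 1], [0, 0, 0, -80, 80, 0, 1], [0, 0, 0, -80, 65, 0, 1], [0, 0, 0, -80, 50, 0, 1], [0, 0, 0, -80, 35, 0, 1], [0, 0, 0, -80, 20, 0, 1], [0, 0, 0, -80, 8, 0, 1], [0, 0, 0, -80, 1, 0, 1], [0, 0, 0, -80, 1, 0, 1], [0, 0, 0, -80, 1, 0, 1]]

```text
t: 19.15
eef_pos: [0.5671, -0.1501, 0.0487]
tcp_rot: [0.007, 0.728, 0.686, 0.009]
wrist_force: [14.4, -1.9, -8.4]
grip_width: -0.005
```

Emit:
send_rows:
  plan:
    - [[0, 0, 0, 0, 50, 0, 1], [0, 0, 0, 0, 92, 0, 1], [0, 0, 0, 0, 92, 0, 1], [0, 0, 0, -50, 92, 0, 1], [0, 0, 0, -80, 92, 0, 1], [0, 0, 0, -80, 92, 0, 1], [0, 0, 0, -80, 80, 0, 1], [0, 0, 0, -80, 65, 0, 1], [0, 0, 0, -80, 50, 0, 1], [0, 0, 0, -80, 35, 0, 1], [0, 0, 0, -80, 20, 0, 1], [0, 0, 0, -80, 8, 0, 1], [0, 0, 0, -80, 1, 0, 1], [0, 0, 0, -80, 1, 0, 1], [0, 0, 0, -80, 1, 0, 1]]

```text
t: 21.02
eef_pos: [0.5624, -0.2292, 0.0484]
tcp_rot: [0.007, 0.727, 0.686, 0.008]
wrist_force: [13.7, -1.7, -7.3]
grip_width: -0.003
```

Run:
```python
from h import *
show()
for c,b in (("side",(230,190,160,120)),):
    p=optics.read_camera(c);crop(p["img"],*b,5,c+"10.png")
rel([(.085,-.12,.05,90,"back"),(.085,-.12,.15,90,"up"),(-.078,.12,.15,90,"over3")],L)
```

```text
t 21.02 pos [ 0.5624 -0.2292  0.0484] phi 86.66 tilt [0.021 0.001] F [13.7 -1.7 -7.3] M [-0.4  -2.84 -0.05] grip -0.003 j [ 0.6   0.8  -0.41  1.73  0.45  0.68  1.47]
back world [ 0.641 -0.238  0.05 ] az 0.3 d [-4.4 79.2 -1.6] dist 79
up world [ 0.641 -0.238  0.15 ] az 0.3 d [  -4.4   79.2 -101.6] dist 129
over3 world [0.494 0.012 0.15 ] az 0.3 d [ 236.6  -82.5 -101.6] dist 270
```

View pics/side10.png

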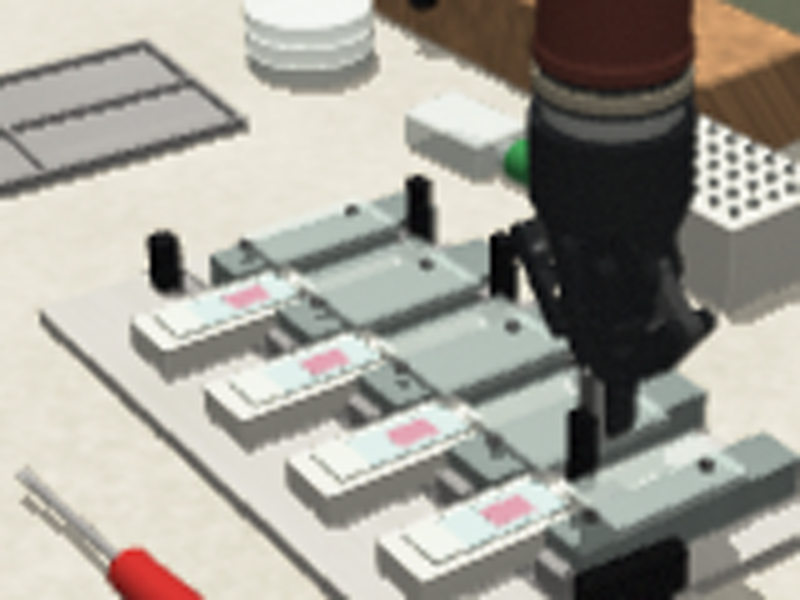

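```bash
sed -i 's/^L=.*/L=np.array([0.5655,-0.1120,-0.061])/' h.py
python3 - <<'E'
from h import *
rel([(.085,-.12,.05,90,"back"),(.085,-.12,.15,90,"up"),(-.078,-.12,.10,90,"over0"),(-.078,-.12,.0165,90,"at0")],L)
E
```

```text
back world [ 0.643 -0.237  0.05 ] az 0.2 d [-3.  81.  -1.6] dist 81
up world [ 0.643 -0.237  0.15 ] az 0.2 d [  -3.    81.  -101.6] dist 130
over0 world [ 0.48  -0.227  0.1  ] az 0.2 d [ -2.6 -82.  -51.6] dist 97
at0 world [ 0.48  -0.227  0.016] az 0.2 d [ -2.6 -82.   31.9] dist 88
```

Emit:
send_rows:
  plan:
    - [[0, 0, 0, 0, 50, 0, 1], [0, 0, 0, 0, 90, 0, 1], [0, 0, 0, 0, 90, 0, 1], [0, 0, 0, 0, 90, -60, 1], [0, 0, 0, 0, 90, -100, 0.3], [0, 0, 0, -3, 30, -100, 0.3], [0, 0, 0, -3, -30, -90, 0.3], [0, 0, 0, -3, -74, -54, 0.3], [0, 0, 0, -3, -74, -54, 0.3], [0, 0, 0, -3, -74, -54, 0.3], [0, 0, 0, -3, -74, -54, 0.3]]

```text
t: 22.45
eef_pos: [0.4814, -0.2302, 0.1013]
tcp_rot: [0.001, 0.729, 0.685, 0.001]
wrist_force: [0.6, 0.7, 0.0]
grip_width: 0.699
```

Run:
```python
from h import *
show()
rel([(-.078,-.12,.0165,90,"at0")],L)
for c,b in (("side",(250,190,160,120)),):
    p=optics.read_camera(c);crop(p["img"],*b,5,c+"11.png")
```

```text
t 22.45 pos [ 0.4814 -0.2302  0.1013] phi 86.45 tilt [ 0.003 -0.   ] F [0.6 0.7 0. ] M [-0.02 -0.   -0.03] grip 0.699 j [ 0.69  0.64 -0.44  1.9   0.42  0.69  1.51]
at0 world [ 0.48  -0.227  0.016] az -0.1 d [ 3.1 -1.3 84.8] dist 85
```

View pics/side11.png

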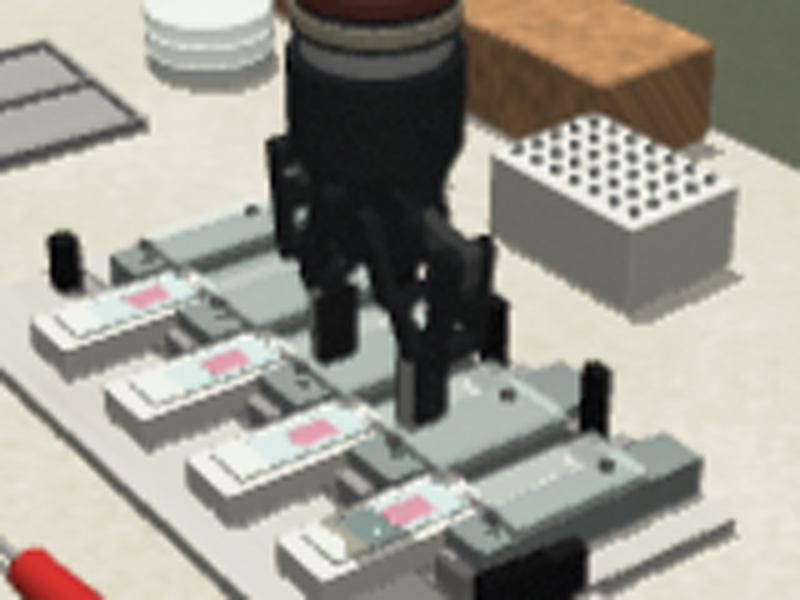

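Emit:
send_rows:
  plan:
    - [[0, 0, 0, 3, -1, 45, 0.3], [0, 0, 0, 3, -1, 75, 0.3], [0, 0, 0, 3, -1, 85, 0.3], [0, 0, 0, 3, -1, 85, 0.3], [0, 0, 0, 3, -1, 85, 1], [0, 0, 0, 3, -1, 85, 1], [0, 0, 0, 3, -1, 85, 1], [0, 0, 0, 3, -1, 85, 1]]
  newtons: 50

```text
t: 23.5
eef_pos: [0.48, -0.2274, 0.0169]
tcp_rot: [0.001, 0.729, 0.685, 0.001]
wrist_force: [0.5, 1.8, 6.2]
grip_width: 0.452
```

Run:
```python
from h import *
show()
for c,b in (("side",(250,190,160,120)),):
    p=optics.read_camera(c);crop(p["img"],*b,5,c+"12.png")
```

```text
t 23.5 pos [ 0.48   -0.2274  0.0169] phi 86.41 tilt [ 0.003 -0.   ] F [0.5 1.8 6.2] M [0.45 0.07 0.05] grip 0.452 j [ 0.62  0.77 -0.35  1.95  0.51  0.5   1.42]
```

View pics/side12.png

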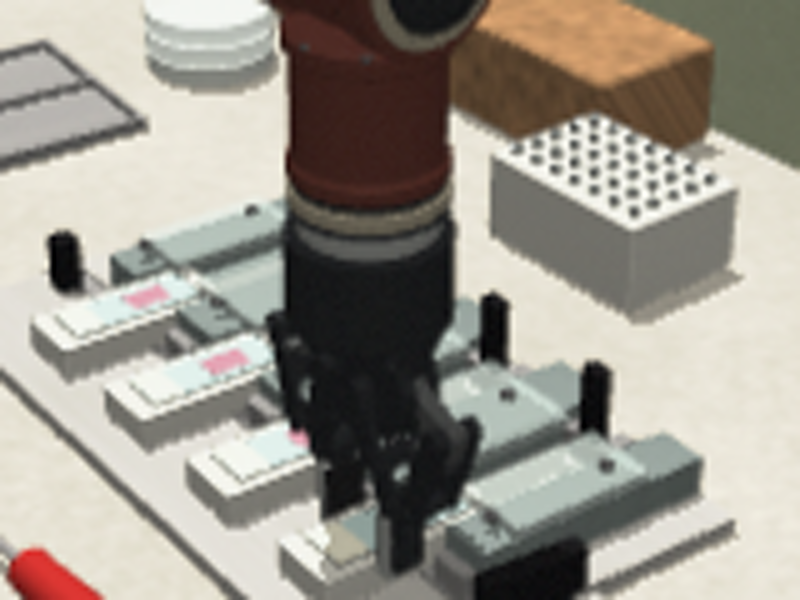

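```bash
cat > tray.py <<'E'
from h import *
BIAS=np.array([.003,.0015])
def tray(p=None,verb=True):
    p=p or optics.read_camera("top")
    r=[d for d in optics.outline_of("tray",p) if 4000<d["pixels"].sum()<9000]
    m=r[0]["pixels"].astype(np.uint8)
    cs,_=cv2.findContours(m,cv2.RETR_EXTERNAL,cv2.CHAIN_APPROX_NONE);c=max(cs,key=cv2.contourArea)[:,0].astype(float)
    W=back(p,c,.010)[:,:2]
    (cx,cy),(w,h),a=cv2.minAreaRect((W*1000).astype(np.float32))
    bx=cv2.boxPoints(((cx,cy),(w,h),a))
    e=[bx[1]-bx[0],bx[2]-bx[1]];l=max(e,key=np.linalg.norm)
    if l[0]<0:l=-l
    T=np.array([cx/1000+BIAS[0],cy/1000+BIAS[1],np.arctan2(l[1],l[0])])
    if verb: print("tray",round(r[0]["confidence"],2),"size",round(w),round(h),"pose",np.round(T,4),p["shot"])
    return T,p
E
python3 - <<'E'
from tray import *
T,p=tray()
im=cv2.resize(p["img"],None,fx=4,fy=4,interpolation=cv2.INTER_CUBIC)
T0=T.copy();T0[:2]-=BIAS
for x0,x1,y0,y1 in((-.136,.136,-.073,.073),(-.133,-.003,-.069,-.002),(.003,.133,.002,.069)):
    v=w2(T0,[[x0,y0,.01],[x1,y0,.01],[x1,y1,.01],[x0,y1,.01]])
    cv2.polylines(im,[(proj(p,v)*4+2).astype(np.int32)],True,(0,0,255),1)
cv2.imwrite("pics/tray1.png",im[185*4:320*4,95*4:200*4])
E
```

```text
tray 0.73 size 150 272 pose [ 0.5344  0.3131 -0.1078] 25
```

View pics/tray1.png

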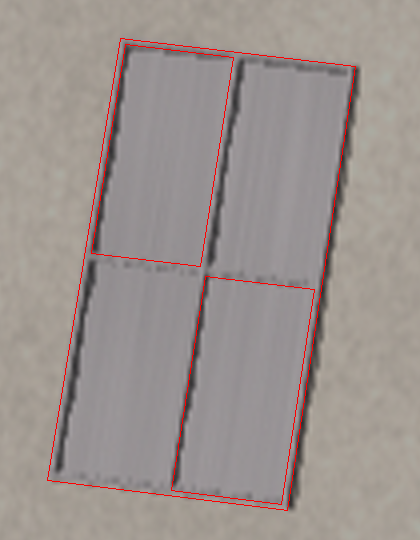

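Emit:
send_rows:
  plan:
    - [[0, 0, 0, 0, -10, 0, 1], [0, 0, 0, 0, -20, 0, 1], [0, 0, 0, 0, -30, 0, 1], [0, 0, 0, 0, -36, 0, 1], [0, 0, 0, 0, -36, 0, 1], [0, 0, 0, 0, -36, -30, 1], [0, 0, 0, 0, -36, -70, 1], [0, 0, 0, 0, -36, -110, 1], [0, 0, 0, 0, -36, -110, 1]]

```text
t: 24.78
eef_pos: [0.4427, -0.2267, 0.1274]
tcp_rot: [0.002, 0.73, 0.684, 0.0]
wrist_force: [0.5, 0.5, -1.3]
grip_width: 0.449
```

Run:
```python
from h import *
show()
T=(.534,.312,-.107)
rel([(.060,.0355,.12,90,"over"),(.060,.0355,.0115,90,"put")],T)
```

```text
t 24.77 pos [ 0.4427 -0.2267  0.1274] phi 86.27 tilt [ 0.003 -0.003] F [ 0.5  0.5 -1.3] M [ 0.01  0.03 -0.02] grip 0.449 j [ 0.75  0.56 -0.48  1.97  0.4   0.69  1.53]
over world [0.597 0.341 0.12 ] az 2.4 d [576.5 117.5   7.4] dist 588
put world [0.597 0.341 0.012] az 2.4 d [576.5 117.5 115.9] dist 600
```

Emit:
send_rows:
  plan:
    - [[0, 0, 0, 50, 10, 0, 1], [0, 0, 0, 100, 20, 0, 1], [0, 0, 0, 150, 30, 0, 1], [0, 0, 0, 200, 40, 0, 1], [0, 0, 0, 250, 50, 0, 1], [0, 0, 0, 300, 60, 0, 1], [0, 0, 0, 350, 70, 0, 1], [0, 0, 0, 400, 82, 0, 1], [0, 0, 0, 450, 92, 0, 1], [0, 0, 2, 500, 102, 7, 1], [0, 0, 2, 550, 112, 7, 1], [0, 0, 2, 576, 118, 7, 1], [0, 0, 2, 576, 118, 7, 1], [0, 0, 2, 576, 118, 7, 1], [0, 0, 2, 576, 118, 7, 1]]

```text
t: 26.65
eef_pos: [0.5971, 0.3391, 0.1176]
tcp_rot: [0.001, 0.742, 0.671, -0.001]
wrist_force: [0.1, 0.0, -0.9]
grip_width: 0.452
```

Run:
```python
from tray import *
show()
T=(.534,.312,-.107)
rel([(.060,.0355,.0115,90,"put")],T)
p=optics.read_camera("side");crop(p["img"],160,140,160,120,5,"side13.png")
```

```text
t 26.65 pos [0.5971 0.3391 0.1176] phi 84.23 tilt [-0.001 -0.003] F [ 0.1  0.  -0.9] M [-0.03 -0.02  0.01] grip 0.452 j [-0.34  0.81 -0.4   1.42  0.35  0.98  0.65]
put world [0.597 0.341 0.012] az 0.4 d [  1.8   0.2 106.1] dist 106
```

View pics/side13.png

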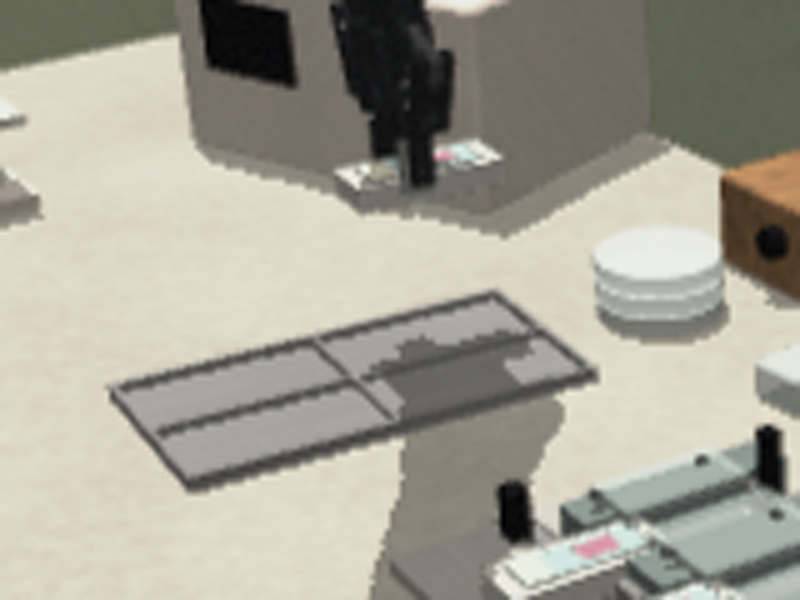

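Emit:
send_rows:
  plan:
    - [[0, 0, 0, 2, 0, 45, 1], [0, 0, 0, 2, 0, 80, 1], [0, 0, 0, 2, 0, 98, 1], [0, 0, 0, 2, 0, 106, 1], [0, 0, 0, 2, 0, 106, 1], [0, 0, 0, 2, 0, 106, 1]]

```text
t: 27.45
eef_pos: [0.598, 0.3446, 0.0139]
tcp_rot: [0.0, 0.741, 0.671, 0.001]
wrist_force: [1.1, 0.3, -0.9]
grip_width: 0.448
```

Run:
```python
from tray import *
show()
p=optics.read_camera("side");crop(p["img"],160,140,160,120,5,"side14.png")
```

```text
t 27.45 pos [0.598  0.3446 0.0139] phi 84.36 tilt [0.002 0.002] F [ 1.1  0.3 -0.9] M [ 0.01 -0.01  0.04] grip 0.448 j [-0.37  0.94 -0.35  1.47  0.4   0.8   0.61]
```

View pics/side14.png

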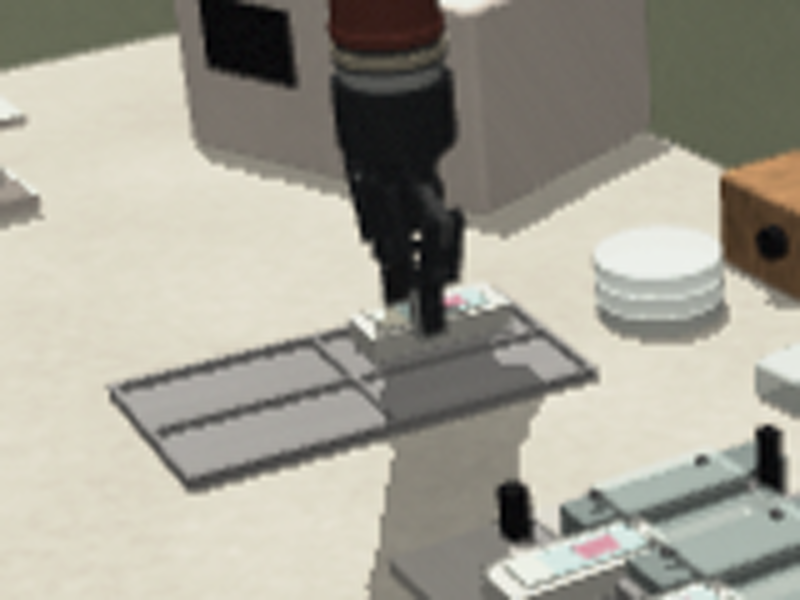

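Run:
```python
from h import *
rel([(-.078,-.04,.10,90,"over1")],L)
```

```text
over1 world [ 0.485 -0.147  0.1  ] az -2.1 d [-500.4  -63.9  -86.2] dist 512
```

Emit:
send_rows:
  plan:
    - [[0, 0, 0, -3, -1, 2, 1], [0, 0, 0, -3, -1, 2.5, 1], [0, 0, 0, -3, -1, 2.5, 0.3], [0, 0, 0, -3, -1, 2.5, 0.3], [0, 0, 0, -3, -1, 2.5, 0.3], [0, 0, 0, -3, -1, -30, 0.3], [0, 0, 0, -3, -1, -90, 0.3], [0, 0, 0, -60, -8, -90, 0.3], [0, 0, -2, -120, -16, -90, 0.3], [0, 0, -2, -180, -24, -90, 0.3], [0, 0, -2, -240, -32, -90, 0.3], [0, 0, -2, -300, -40, -90, 0.3], [0, 0, -2, -360, -48, -90, 0.3], [0, 0, -2, -420, -56, -90, 0.3], [0, 0, -2, -480, -64, -86, 0.3], [0, 0, -2, -500, -64, -86, 0.3], [0, 0, -2, -500, -64, -86, 0.3], [0, 0, -2, -500, -64, -86, 0.3], [0, 0, -2, -500, -64, -86, 0.3]]

```text
t: 29.88
eef_pos: [0.485, -0.1453, 0.0985]
tcp_rot: [-0.0, 0.728, 0.686, 0.001]
wrist_force: [-0.8, -0.1, 0.1]
grip_width: 0.7
```

Run:
```python
from tray import *
show()
rel([(-.078,-.04,.0165,90,"at1")],L)
T,p=tray()
im=cv2.resize(p["img"],None,fx=4,fy=4,interpolation=cv2.INTER_CUBIC)
cv2.imwrite("pics/tray2.png",im[185*4:320*4,95*4:220*4])
p=optics.read_camera("side");crop(p["img"],170,160,160,120,5,"side15.png")
```

```text
t 29.88 pos [ 0.485  -0.1453  0.0985] phi 86.58 tilt [0.001 0.001] F [-0.8 -0.1  0.1] M [-0.05  0.01 -0.02] grip 0.7 j [ 0.55  0.62 -0.46  1.97  0.44  0.65  1.32]
at1 world [ 0.485 -0.147  0.016] az 0.1 d [-1.9  0.4 82. ] dist 82
tray 0.71 size 150 274 pose [ 0.5336  0.3118 -0.1047] 28
```

View pics/tray2.png

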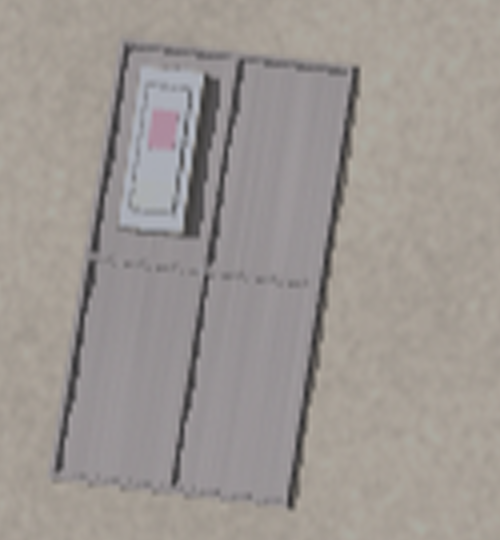

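View pics/side15.png

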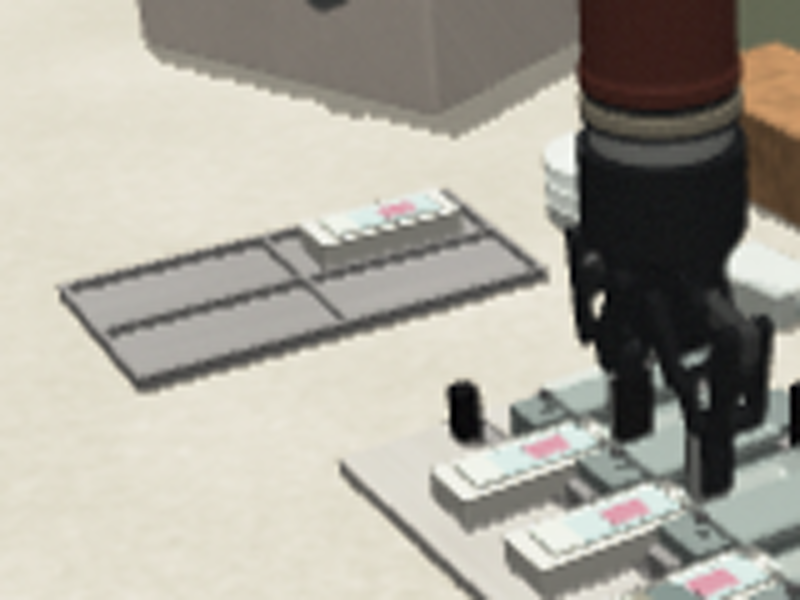

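```bash
cat >> tray.py <<'E'
def inv2(T,W):
    W=np.atleast_2d(W)[:,:2]-np.array(T[:2]);c,s=np.cos(T[2]),np.sin(T[2]);return np.c_[c*W[:,0]+s*W[:,1],-s*W[:,0]+c*W[:,1]]
E
python3 - <<'E'
from tray import *
p=optics.read_camera("top")
u=(np.array([[140,66],[204,72],[183,235],[119,228]])-1.5)/4+[95,185]
W=back(p,u,.022);print(W,np.linalg.norm(W-np.roll(W,1,0),axis=1))
t=(np.array([[123,42],[357,68],[289,506],[53,480]])-1.5)/4+[95,185]
V=back(p,t,.010);print(np.linalg.norm(V-np.roll(V,1,0),axis=1))
c=V.mean(0);l=(V[0]+V[1]-V[2]-V[3]);T=(c[0],c[1],np.arctan2(l[1],l[0]));print("T",T)
print("carrier in tray",inv2(T,[W.mean(0)]),"yaw",np.arctan2(*(W[0]+W[1]-W[2]-W[3])[[1,0]])-T[2])
E
```

```text
[[0.65502279 0.35216135 0.022     ]
 [0.65177989 0.31297831 0.022     ]
 [0.55186038 0.32072179 0.022     ]
 [0.5556326  0.35960148 0.022     ]] [0.09966827 0.039317   0.1002191  0.03906225]
[0.26936527 0.14536509 0.26870386 0.14322775]
T (np.float64(0.5311770254100039), np.float64(0.30954338237837054), np.float64(-0.10706506232854487))
carrier in tray [[0.06911609 0.03440514]] yaw 0.031030898203208826
```

Emit:
send_rows:
  plan:
    - [[0, 0, 0, -2, 0, 45, 0.3], [0, 0, 0, -2, 0, 72, 0.3], [0, 0, 0, -2, 0, 82, 0.3], [0, 0, 0, -2, 0, 82, 0.3], [0, 0, 0, -2, 0, 82, 1], [0, 0, 0, -2, 0, 82, 1], [0, 0, 0, -2, 0, 82, 1], [0, 0, 0, -2, 0, 82, 1], [0, 0, 0, -2, -10, 82, 1], [0, 0, 0, -2, -20, 82, 1], [0, 0, 0, -2, -30, 82, 1], [0, 0, 0, -2, -36, 82, 1], [0, 0, 0, -2, -36, 82, 1], [0, 0, 0, -2, -36, 50, 1], [0, 0, 0, -2, -36, 10, 1], [0, 0, 0, -2, -36, -25, 1], [0, 0, 0, -2, -36, -25, 1]]

```text
t: 32.2
eef_pos: [0.4485, -0.1488, 0.1252]
tcp_rot: [0.002, 0.73, 0.683, 0.0]
wrist_force: [0.4, -0.6, -1.0]
grip_width: 0.444
```

Run:
```python
from tray import *
show()
tray()
T=(.534,.312,-.107)
rel([(.060,-.0355,.12,90,"over"),(.060,-.0355,.0115,90,"put")],T)
p=optics.read_camera("side");crop(p["img"],170,160,200,150,4,"side16.png")
```

```text
t 32.2 pos [ 0.4485 -0.1488  0.1252] phi 86.22 tilt [ 0.003 -0.003] F [ 0.4 -0.6 -1. ] M [-0.04 -0.03 -0.03] grip 0.444 j [ 0.62  0.54 -0.5   2.04  0.42  0.66  1.35]
tray 0.6 size 153 276 pose [ 0.5345  0.3118 -0.1094] 31
over world [0.59 0.27 0.12] az 2.4 d [427.  115.4   2.8] dist 442
put world [0.59  0.27  0.012] az 2.4 d [427.  115.4 111.3] dist 456
```

View pics/side16.png

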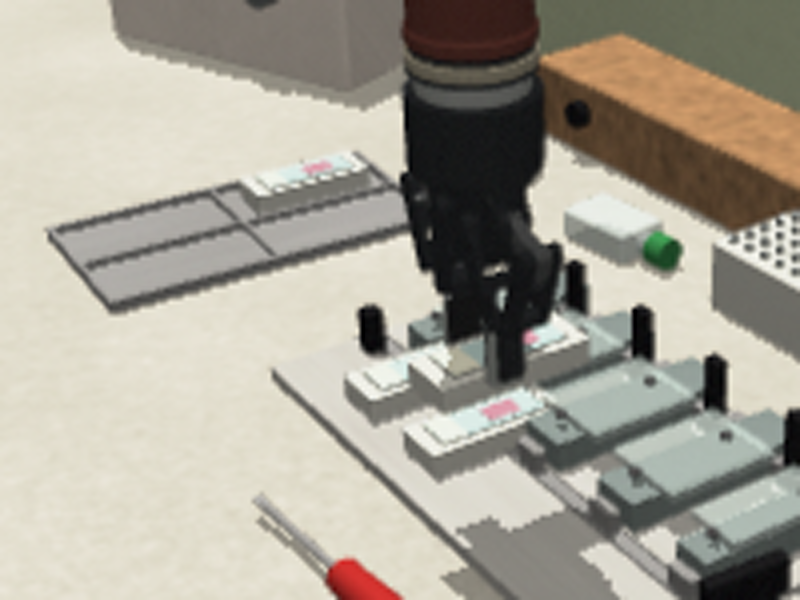

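Emit:
send_rows:
  plan:
    - [[0, 0, 0, 50, 13, 0, 1], [0, 0, 0, 100, 27, 0, 1], [0, 0, 0, 150, 40, 0, 1], [0, 0, 0, 200, 54, 0, 1], [0, 0, 0, 250, 67, 0, 1], [0, 0, 0, 300, 81, 0, 1], [0, 0, 2, 350, 94, 0, 1], [0, 0, 2, 400, 108, 10, 1], [0, 0, 2, 427, 115, 40, 1], [0, 0, 2, 427, 115, 65, 1], [0, 0, 2, 427, 115, 65, 1], [0, 0, 2, 427, 115, 65, 1], [0, 0, 2, 427, 115, 65, 1]]

```text
t: 33.98
eef_pos: [0.5909, 0.2714, 0.0594]
tcp_rot: [0.0, 0.741, 0.671, 0.001]
wrist_force: [-1.1, -0.4, -1.4]
grip_width: 0.454
```

Run:
```python
from tray import *
show()
T=(.534,.312,-.107)
rel([(.060,-.0355,.0115,90,"put")],T)
p=optics.read_camera("side");crop(p["img"],160,140,160,120,5,"side17.png")
```

```text
t 33.98 pos [0.5909 0.2714 0.0594] phi 84.32 tilt [0.002 0.   ] F [-1.1 -0.4 -1.4] M [ 0.01 -0.03  0.01] grip 0.454 j [-0.24  0.84 -0.4   1.58  0.41  0.81  0.66]
put world [0.59  0.27  0.012] az 0.4 d [-1.2 -0.9 47.9] dist 48
```

View pics/side17.png

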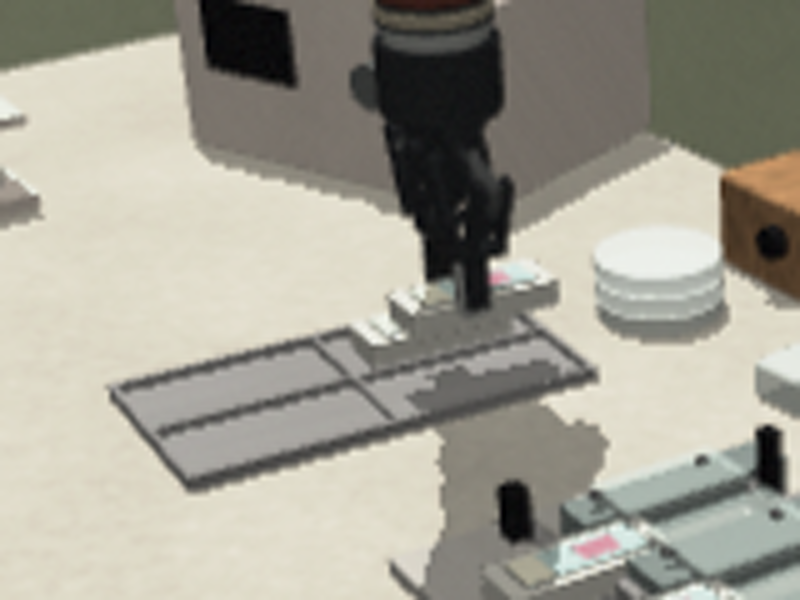

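Emit:
send_rows:
  plan:
    - [[0, 0, 0, -1, -1, 30, 1], [0, 0, 0, -1, -1, 42, 1], [0, 0, 0, -1, -1, 48.5, 1], [0, 0, 0, -1, -1, 48.5, 1], [0, 0, 0, -1, -1, 48.5, 1], [0, 0, 0, -1, -1, 48.5, 0.3], [0, 0, 0, -1, -1, 48.5, 0.3], [0, 0, 0, -1, -1, 48.5, 0.3], [0, 0, 0, -1, -1, 20, 0.3], [0, 0, 0, -1, -1, -40, 0.3], [0, 0, 0, -60, -12, -50, 0.3], [0, 0, -2, -120, -24, -50, 0.3], [0, 0, -2, -180, -35, -50, 0.3], [0, 0, -2, -240, -46, -50, 0.3], [0, 0, -2, -300, -58, -50, 0.3], [0, 0, -2, -347, -67, -40, 0.3], [0, 0, -2, -347, -67, -40, 0.3], [0, 0, -2, -347, -67, -40, 0.3], [0, 0, -2, -347, -67, -40, 0.3]]

```text
t: 36.4
eef_pos: [0.4902, -0.0651, 0.0987]
tcp_rot: [0.0, 0.728, 0.685, 0.001]
wrist_force: [-0.6, -0.5, 0.1]
grip_width: 0.698
```

Run:
```python
from tray import *
show()
rel([(-.078,.04,.0165,90,"at2")],L)
T,p=tray()
im=cv2.resize(p["img"],None,fx=4,fy=4,interpolation=cv2.INTER_CUBIC)
cv2.imwrite("pics/tray3.png",im[185*4:320*4,95*4:220*4])
```

```text
t 36.4 pos [ 0.4902 -0.0651  0.0987] phi 86.55 tilt [0.001 0.001] F [-0.6 -0.5  0.1] M [0.05 0.08 0.02] grip 0.698 j [ 0.4   0.61 -0.47  2.    0.45  0.63  1.15]
at2 world [ 0.49  -0.067  0.016] az 0.0 d [-2.2 -0.  82.2] dist 82
tray 0.96 size 148 272 pose [ 0.5344  0.3122 -0.1097] 34
```

View pics/tray3.png

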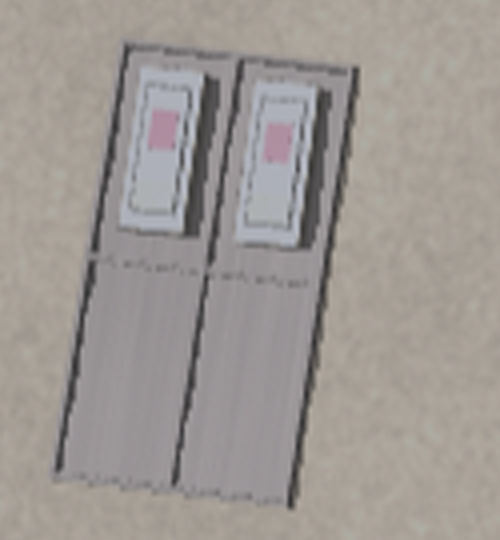

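Both carriers lie centred in the two far compartments (crop centres about (161,150) and (276,163)). Now carrier 2.

Emit:
send_rows:
  plan:
    - [[0, 0, 0, -2, 0, 45, 0.3], [0, 0, 0, -2, 0, 72, 0.3], [0, 0, 0, -2, 0, 82, 0.3], [0, 0, 0, -2, 0, 82, 0.3], [0, 0, 0, -2, 0, 82, 1], [0, 0, 0, -2, 0, 82, 1], [0, 0, 0, -2, 0, 82, 1], [0, 0, 0, -2, 0, 82, 1], [0, 0, 0, -2, -10, 82, 1], [0, 0, 0, -2, -20, 82, 1], [0, 0, 0, -2, -30, 82, 1], [0, 0, 0, -2, -36, 82, 1], [0, 0, 0, -2, -36, 82, 1], [0, 0, 0, -2, -36, 50, 1], [0, 0, 0, -2, -36, 10, 1], [0, 0, 0, -2, -36, -25, 1], [0, 0, 0, -2, -36, -25, 1]]

```text
t: 38.62
eef_pos: [0.453, -0.068, 0.1248]
tcp_rot: [0.001, 0.73, 0.684, -0.0]
wrist_force: [-0.1, 0.3, -1.6]
grip_width: 0.448
```

Run:
```python
from tray import *
show()
tray()
T=(.534,.312,-.107)
rel([(-.076,.0355,.12,90,"over"),(-.076,.0355,.0115,90,"put")],T)
p=optics.read_camera("side");crop(p["img"],170,160,200,150,4,"side18.png")
```

```text
t 38.62 pos [ 0.453  -0.068   0.1248] phi 86.25 tilt [ 0.002 -0.002] F [-0.1  0.3 -1.6] M [ 0.03  0.02 -0.03] grip 0.448 j [ 0.46  0.53 -0.51  2.08  0.43  0.64  1.16]
tray 0.77 size 149 272 pose [ 0.5345  0.3123 -0.1075] 35
over world [0.462 0.355 0.12 ] az 2.4 d [423.1 -16.7   2.6] dist 423
put world [0.462 0.355 0.012] az 2.4 d [423.1 -16.7 111.1] dist 438
```

View pics/side18.png

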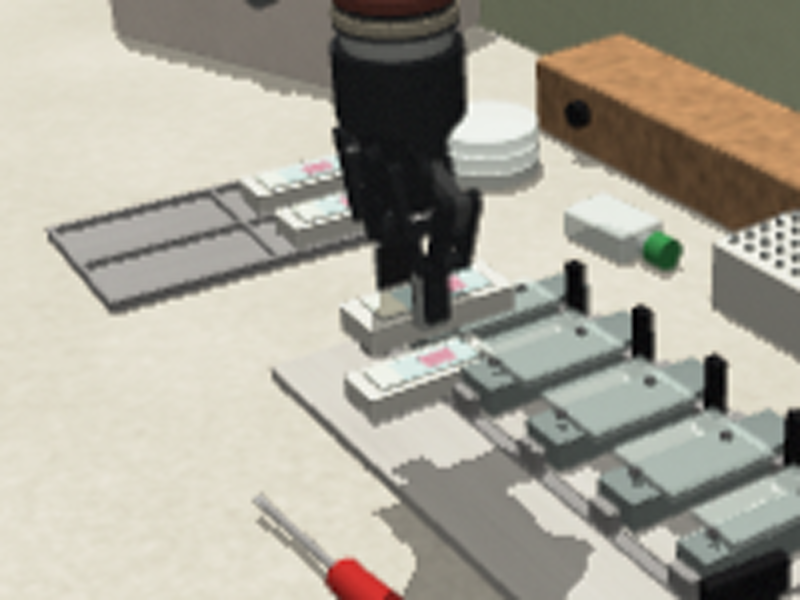

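Emit:
send_rows:
  plan:
    - [[0, 0, 0, 50, 0, 0, 1], [0, 0, 0, 100, 0, 0, 1], [0, 0, 0, 150, 0, 0, 1], [0, 0, 0, 200, -4, 0, 1], [0, 0, 0, 250, -8, 0, 1], [0, 0, 0, 300, -10, 0, 1], [0, 0, 3, 350, -13, 0, 1], [0, 0, 3, 400, -16, 10, 1], [0, 0, 3, 423, -17, 40, 1], [0, 0, 3, 423, -17, 65, 1], [0, 0, 3, 423, -17, 65, 1], [0, 0, 3, 423, -17, 65, 1], [0, 0, 3, 423, -17, 65, 1]]

```text
t: 40.4
eef_pos: [0.4638, 0.3564, 0.0592]
tcp_rot: [0.0, 0.747, 0.665, 0.001]
wrist_force: [0.6, -0.7, -2.1]
grip_width: 0.452
```

Run:
```python
from tray import *
show()
T=(.534,.312,-.107)
rel([(-.076,.0355,.0115,90,"put")],T)
rel([(-.078,.12,.10,90,"over3")],L)
p=optics.read_camera("side");crop(p["img"],160,140,160,120,5,"side19.png")
```

```text
t 40.4 pos [0.4638 0.3564 0.0592] phi 83.32 tilt [0.001 0.001] F [ 0.6 -0.7 -2.1] M [0.02 0.05 0.03] grip 0.452 j [-0.45  0.76 -0.39  1.78  0.43  0.69  0.37]
put world [0.462 0.355 0.012] az -0.5 d [-1.2 -1.5 47.7] dist 48
over3 world [0.495 0.013 0.1  ] az -3.2 d [-337.9   70.9  -40.8] dist 348
```

View pics/side19.png

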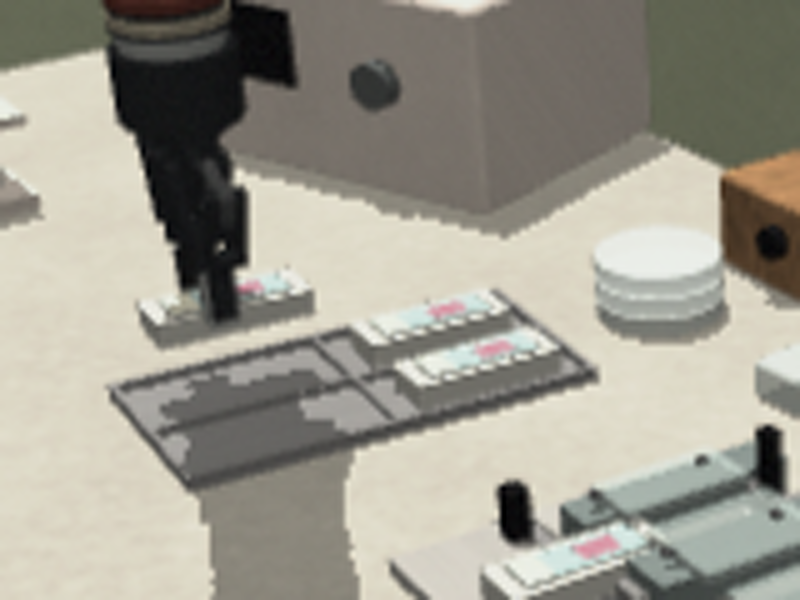

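Emit:
send_rows:
  plan:
    - [[0, 0, 0, -1, -1, 30, 1], [0, 0, 0, -1, -1, 42, 1], [0, 0, 0, -1, -1, 48, 1], [0, 0, 0, -1, -1, 48, 1], [0, 0, 0, -1, -1, 48, 1], [0, 0, 0, -1, -1, 48, 0.3], [0, 0, 0, -1, -1, 48, 0.3], [0, 0, 0, -1, -1, 48, 0.3], [0, 0, 0, -1, -1, 20, 0.3], [0, 0, 0, -1, -1, -40, 0.3], [0, 0, 0, -60, 12, -50, 0.3], [0, 0, -3, -120, 24, -50, 0.3], [0, 0, -3, -180, 36, -50, 0.3], [0, 0, -3, -240, 50, -50, 0.3], [0, 0, -3, -300, 62, -50, 0.3], [0, 0, -3, -338, 71, -41, 0.3], [0, 0, -3, -338, 71, -41, 0.3], [0, 0, -3, -338, 71, -41, 0.3], [0, 0, -3, -338, 71, -41, 0.3]]

```text
t: 42.82
eef_pos: [0.4948, 0.0145, 0.0996]
tcp_rot: [-0.0, 0.728, 0.686, 0.001]
wrist_force: [0.7, -0.1, -0.4]
grip_width: 0.704
```

Run:
```python
from tray import *
show()
rel([(-.078,.12,.0165,90,"at3")],L)
T,p=tray()
im=cv2.resize(p["img"],None,fx=4,fy=4,interpolation=cv2.INTER_CUBIC)
cv2.imwrite("pics/tray4.png",im[185*4:320*4,95*4:220*4])
```

```text
t 42.83 pos [0.4948 0.0145 0.0996] phi 86.55 tilt [0.001 0.001] F [ 0.7 -0.1 -0.4] M [0.01 0.02 0.04] grip 0.704 j [ 0.25  0.61 -0.48  2.    0.46  0.64  0.98]
at3 world [0.495 0.013 0.016] az 0.0 d [-1.9  0.3 83.1] dist 83
tray 0.73 size 150 271 pose [ 0.5346  0.3128 -0.1054] 38
```

View pics/tray4.png

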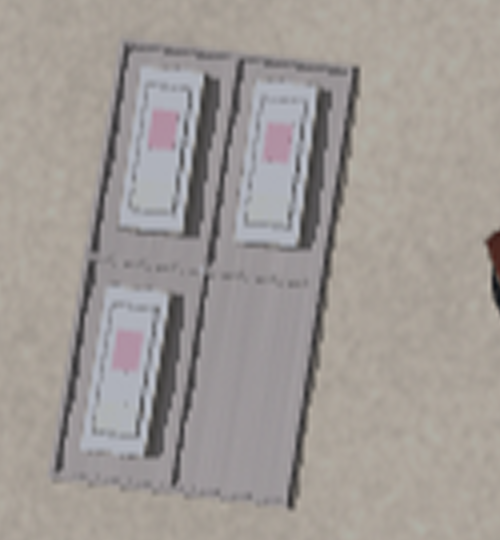

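Emit:
send_rows:
  plan:
    - [[0, 0, 0, -2, 0, 45, 0.3], [0, 0, 0, -2, 0, 72, 0.3], [0, 0, 0, -2, 0, 83, 0.3], [0, 0, 0, -2, 0, 83, 0.3], [0, 0, 0, -2, 0, 83, 1], [0, 0, 0, -2, 0, 83, 1], [0, 0, 0, -2, 0, 83, 1], [0, 0, 0, -2, 0, 83, 1], [0, 0, 0, -2, -10, 83, 1], [0, 0, 0, -2, -20, 83, 1], [0, 0, 0, -2, -30, 83, 1], [0, 0, 0, -2, -36, 83, 1], [0, 0, 0, -2, -36, 83, 1], [0, 0, 0, -2, -36, 50, 1], [0, 0, 0, -2, -36, 10, 1], [0, 0, 0, -2, -36, -25, 1], [0, 0, 0, -2, -36, -25, 1]]

```text
t: 45.05
eef_pos: [0.4582, 0.0116, 0.1257]
tcp_rot: [0.001, 0.73, 0.684, -0.0]
wrist_force: [0.5, -0.6, -1.6]
grip_width: 0.448
```

Run:
```python
from tray import *
show()
tray()
T=(.534,.312,-.107)
rel([(-.076,-.0355,.12,90,"over"),(-.076,-.0355,.0115,90,"put")],T)
p=optics.read_camera("side");crop(p["img"],170,160,200,150,4,"side20.png")
```

```text
t 45.05 pos [0.4582 0.0116 0.1257] phi 86.25 tilt [ 0.002 -0.002] F [ 0.5 -0.6 -1.6] M [-0.04 -0.02  0.03] grip 0.448 j [ 0.29  0.53 -0.53  2.07  0.44  0.65  0.98]
tray 0.8 size 150 274 pose [ 0.5352  0.3117 -0.1118] 39
over world [0.455 0.285 0.12 ] az 2.4 d [272.6 -19.9   3.5] dist 273
put world [0.455 0.285 0.012] az 2.4 d [272.6 -19.9 112. ] dist 295
```

View pics/side20.png

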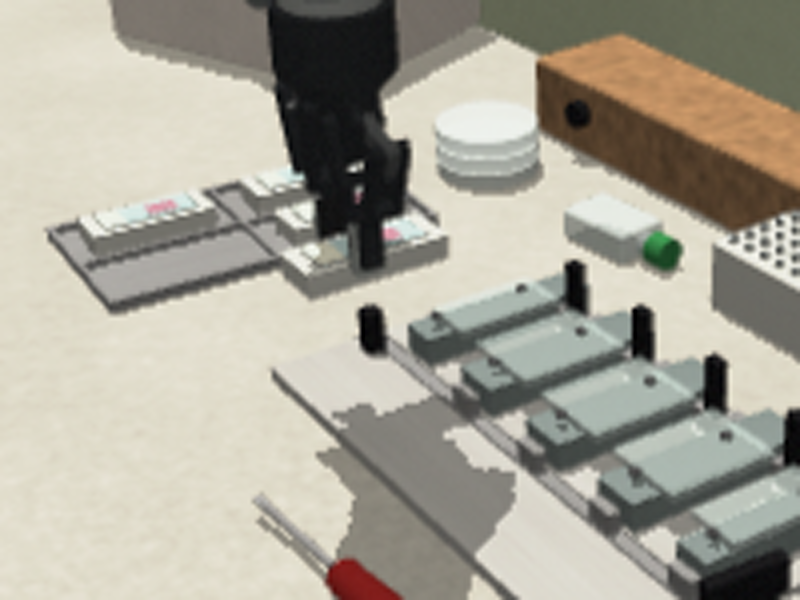

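Emit:
send_rows:
  plan:
    - [[0, 0, 0, 50, -4, 0, 1], [0, 0, 0, 100, -8, 0, 1], [0, 0, 0, 150, -11, 0, 1], [0, 0, 0, 200, -15, 0, 1], [0, 0, 3, 250, -19, 0, 1], [0, 0, 3, 272, -20, 30, 1], [0, 0, 3, 272, -20, 65, 1], [0, 0, 3, 272, -20, 65, 1], [0, 0, 3, 272, -20, 65, 1], [0, 0, 3, 272, -20, 65, 1]]

```text
t: 46.45
eef_pos: [0.4566, 0.2855, 0.0604]
tcp_rot: [0.0, 0.747, 0.665, 0.001]
wrist_force: [-0.3, 0.2, -0.2]
grip_width: 0.446
```

Run:
```python
from tray import *
show()
T=(.534,.312,-.107)
rel([(-.076,-.0355,.0115,90,"put")],T)
rel([(-.07,.185,.12,0,"over handle")],L)
p=optics.read_camera("side");crop(p["img"],160,140,160,120,5,"side21.png")
```

```text
t 46.45 pos [0.4566 0.2855 0.0604] phi 83.32 tilt [0.002 0.001] F [-0.3  0.2 -0.2] M [0.01 0.04 0.03] grip 0.446 j [-0.34  0.71 -0.41  1.91  0.47  0.61  0.41]
put world [0.455 0.285 0.012] az -0.5 d [-0.9 -1.9 48.9] dist 49
over handle world [0.507 0.077 0.12 ] az 86.8 d [-201.3   74.2  -59.6] dist 223
```

View pics/side21.png

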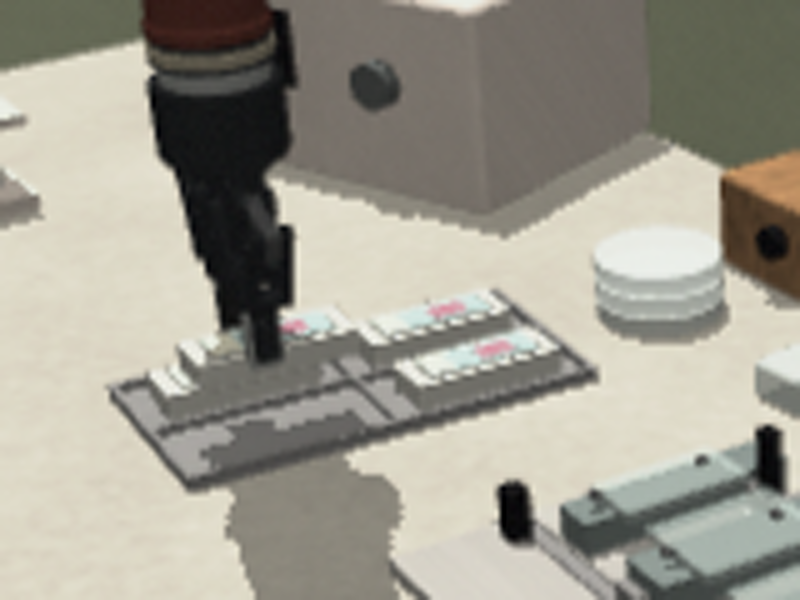

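Emit:
send_rows:
  plan:
    - [[0, 0, 0, -1, -2, 30, 1], [0, 0, 0, -1, -2, 42, 1], [0, 0, 0, -1, -2, 49, 1], [0, 0, 0, -1, -2, 49, 1], [0, 0, 0, -1, -2, 49, 1], [0, 0, 0, -1, -2, 49, 0.3], [0, 0, 0, -1, -2, 49, 0.3], [0, 0, 0, -1, -2, 49, 0.3], [0, 0, 0, -1, -2, 20, 0.3], [0, 0, 0, -1, -2, -40, 0.3], [0, 0, 10, -50, 18, -60, 0.4], [0, 0, 20, -100, 36, -60, 0.4], [0, 0, 30, -150, 54, -60, 0.4], [0, 0, 87, -201, 74, -60, 0.4], [0, 0, 87, -201, 74, -60, 0.4], [0, 0, 87, -201, 74, -60, 0.4], [0, 0, 87, -201, 74, -60, 0.4], [0, 0, 87, -201, 74, -60, 0.4], [0, 0, 87, -201, 74, -60, 0.4], [0, 0, 87, -201, 74, -60, 0.4]]

```text
t: 49.0
eef_pos: [0.5061, 0.0776, 0.1192]
tcp_rot: [0.0, 1.0, -0.031, -0.0]
wrist_force: [-0.0, 0.4, 0.5]
grip_width: 0.599
```

Run:
```python
from tray import *
show()
rel([(-.07,.185,.019,0,"handle")],L)
T,p=tray()
im=cv2.resize(p["img"],None,fx=4,fy=4,interpolation=cv2.INTER_CUBIC)
cv2.imwrite("pics/tray5.png",im[185*4:320*4,95*4:270*4])
p=optics.read_camera("side");crop(p["img"],170,160,200,150,4,"side22.png")
```

```text
t 49.0 pos [0.5061 0.0776 0.1192] phi -3.56 tilt [-0. -0.] F [-0.   0.4  0.5] M [ 0.02 -0.04 -0.02] grip 0.599 j [-0.15  0.55 -0.07  1.95  0.06  0.64 -0.32]
handle world [0.507 0.077 0.019] az -0.1 d [  0.9   0.6 100.2] dist 100Traceback (most recent call last):
  File "<stdin>", line 4, in <module>
  File "tray.py", line 6, in tray
    m=r[0]["pixels"].astype(np.uint8)
      ~^^^
IndexError: list index out of range
```

Run:
```python
from tray import *
p=optics.read_camera("top")
im=cv2.resize(p["img"],None,fx=4,fy=4,interpolation=cv2.INTER_CUBIC)
cv2.imwrite("pics/tray5.png",im[185*4:320*4,85*4:270*4])
p=optics.read_camera("side");crop(p["img"],170,160,200,150,4,"side22.png")
```

```text
(no output)
```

View pics/tray5.png

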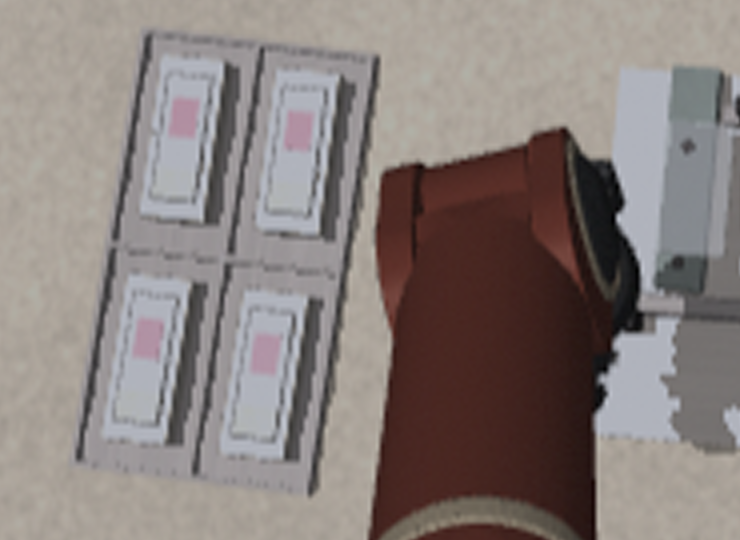

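View pics/side22.png

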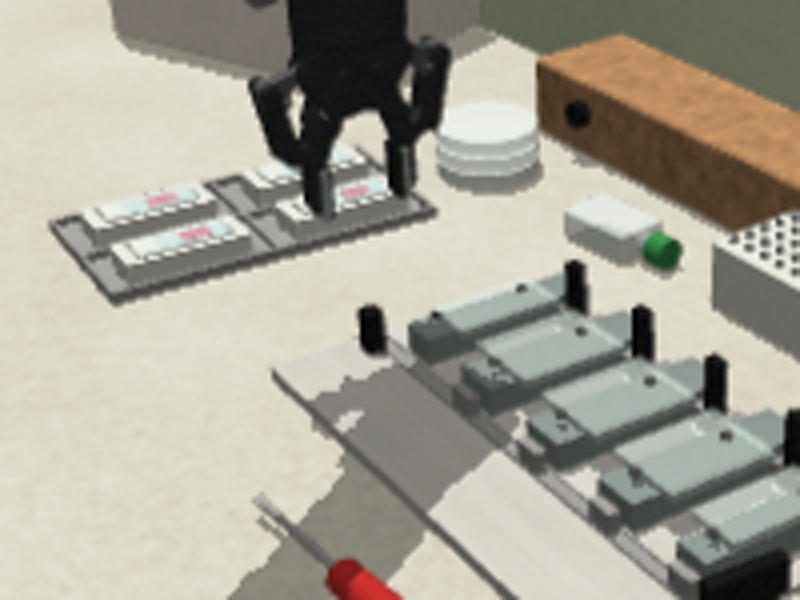

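All four carriers sit centred in their compartments. The tray itself has shifted about 1 cm, carrying them along. Now the bar.

Emit:
send_rows:
  plan:
    - [[0, 0, 0, 1, 0, 50, 0.4], [0, 0, 0, 1, 0, 85, 0.4], [0, 0, 0, 1, 0, 99, 0.4], [0, 0, 0, 1, 0, 99, 0.4], [0, 0, 0, 1, 0, 99, 1], [0, 0, 0, 1, 0, 99, 1], [0, 0, 0, 1, 0, 99, 1], [0, 0, 0, 1, 0, 99, 1], [0, 0, 0, 1, -10, 99, 1], [0, 0, 0, 1, -20, 99, 1], [0, 0, 0, 1, -30, 99, 1], [0, 0, 0, 1, -38, 99, 1], [0, 0, 0, 1, -43, 99, 1], [0, 0, 0, 1, -46, 99, 1], [0, 0, 0, 1, -46, 99, 1], [0, 0, 0, 1, -46, 99, 1]]

```text
t: 51.2
eef_pos: [0.5094, 0.1175, 0.0216]
tcp_rot: [0.004, 0.999, -0.033, -0.001]
wrist_force: [-1.8, -8.5, 6.9]
grip_width: 0.152
```

Run:
```python
from tray import *
show()
```

```text
t 51.2 pos [0.5094 0.1175 0.0216] phi -3.83 tilt [-0.002 -0.007] F [-1.8 -8.5  6.9] M [-1.67  0.43  0.18] grip 0.152 j [-0.25  0.73 -0.03  1.98  0.06  0.44 -0.4 ]
```

Emit:
send_rows:
  plan:
    - [[0, 0, 0, 0, 4, 0, 1], [0, 0, 0, 0, 4, 0, 0.4], [0, 0, 0, 0, 4, 0, 0.4], [0, 0, 0, 0, 4, 0, 0.4], [0, 0, 0, 0, 4, -50, 0.4], [0, 0, 0, 0, 4, -110, 0.4], [0, 0, -10, 2, 60, -115, 0.4], [0, 0, -20, 4, 120, -115, 0.4], [0, 0, -30, 6, 180, -115, 0.4], [0, 0, -40, 8, 240, -115, 0.4], [0, 0, -50, 10, 300, -115, 0.4], [0, 0, -60, 12, 360, -115, 0.4], [0, 0, -70, 14, 420, -110, 0.4], [0, 0, -86, 14, 444, -98, 0.4], [0, 0, -86, 14, 444, -98, 0.4], [0, 0, -86, 14, 444, -98, 0.4], [0, 0, -86, 14, 444, -98, 0.4], [0, 0, -86, 14, 444, -98, 0.4]]

```text
t: 53.45
eef_pos: [0.4963, -0.3202, 0.1186]
tcp_rot: [0.0, 0.752, 0.659, -0.0]
wrist_force: [0.0, 1.3, 0.0]
grip_width: 0.599
```

Run:
```python
from tray import *
show()
rel([(.4945,-.3216,.038,82.4,"knob")])
p=optics.read_camera("side");crop(p["img"],230,180,200,150,4,"side23.png")
```

```text
t 53.45 pos [ 0.4963 -0.3202  0.1186] phi 82.4 tilt [ 0. -0.] F [0.  1.3 0. ] M [0.03 0.02 0.05] grip 0.599 j [ 0.84  0.7  -0.51  1.72  0.43  0.84  1.58]
knob world [ 0.494 -0.322  0.038] az 0.0 d [-1.7 -1.6 80.6] dist 81
```

View pics/side23.png

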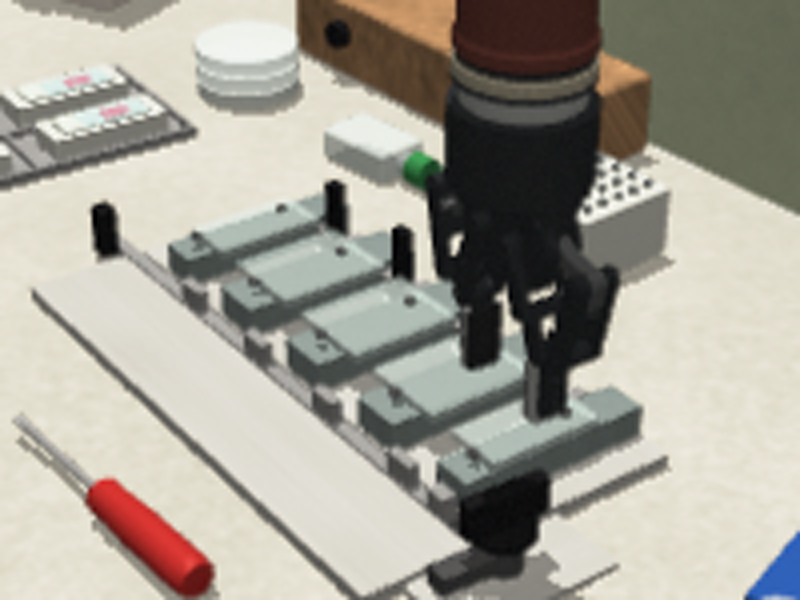

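Emit:
send_rows:
  plan:
    - [[0, 0, 0, -1, -2, 45, 0.4], [0, 0, 0, -1, -2, 72, 0.4], [0, 0, 0, -1, -2, 81, 0.4], [0, 0, 0, -1, -2, 81, 0.4], [0, 0, 0, -1, -2, 81, 1], [0, 0, 0, -1, -2, 81, 1], [0, 0, 0, -1, -2, 81, 1], [0, 0, 0, -1, -2, 81, 1], [0, 0, 0, -1, -2, 81, 1]]
  newtons: 40

```text
t: 54.62
eef_pos: [0.4947, -0.3208, 0.0386]
tcp_rot: [0.001, 0.752, 0.659, 0.001]
wrist_force: [-2.2, 2.8, 5.7]
grip_width: 0.131
```

Run:
```python
from tray import *
show()
```

```text
t 54.62 pos [ 0.4947 -0.3208  0.0386] phi 82.41 tilt [0.002 0.   ] F [-2.2  2.8  5.7] M [ 0.43  0.17 -0.04] grip 0.131 j [ 0.81  0.8  -0.44  1.77  0.51  0.68  1.52]
```

Emit:
send_rows:
  plan:
    - [[0, 0, 8, 0, 0, 0, 1], [0, 0, 16, 0, 0, 0, 1], [0, 0, 24, 0, 0, 0, 1], [0, 0, 32, 0, 0, 0, 1], [0, 0, 40, 0, 0, 0, 1], [0, 0, 48, 0, 0, 0, 1], [0, 0, 56, 0, 0, 0, 1], [0, 0, 64, 0, 0, 0, 1], [0, 0, 72, 0, 0, 0, 1], [0, 0, 80, 0, 0, 0, 1], [0, 0, 87, 0, 0, 0, 1], [0, 0, 89, 0, 0, 0, 1], [0, 0, 89, 0, 0, 0, 1], [0, 0, 89, 0, 0, 0, 1]]

```text
t: 56.38
eef_pos: [0.495, -0.3205, 0.0386]
tcp_rot: [0.0, 0.999, -0.054, 0.001]
wrist_force: [-1.3, 1.9, 6.7]
grip_width: 0.132
```

Run:
```python
from tray import *
show()
p=optics.read_camera("side");crop(p["img"],230,180,200,150,4,"side24.png")
```

```text
t 56.38 pos [ 0.495  -0.3205  0.0386] phi -6.15 tilt [ 0.001 -0.   ] F [-1.3  1.9  6.7] M [0.43 0.23 1.05] grip 0.132 j [ 0.55  0.76 -0.02  1.78  0.03  0.59  0.4 ]
```

View pics/side24.png

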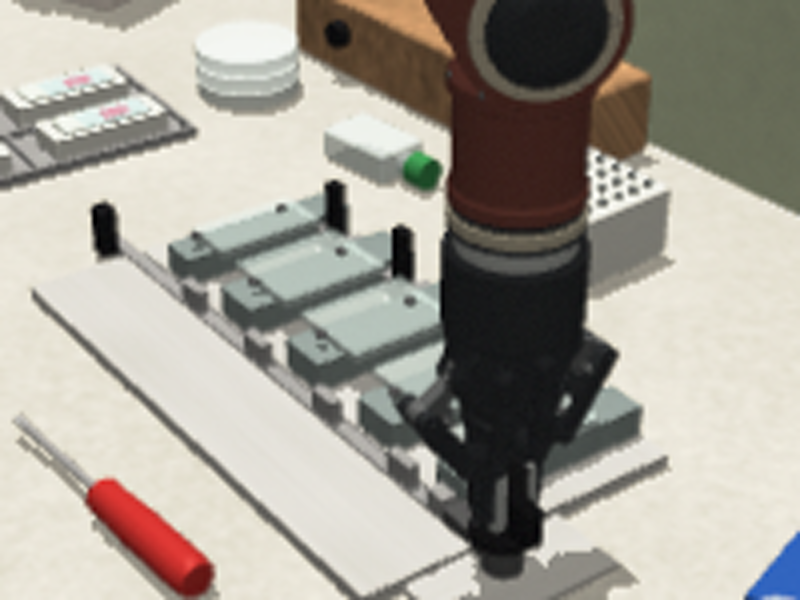

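Emit:
send_rows:
  plan:
    - [[0, 0, -2, 0, 0, 0, 1], [0, 0, -2, 0, 0, 0, 0.3], [0, 0, -2, 0, 0, 0, 0.3], [0, 0, -2, 0, 0, 0, 0.3], [0, 0, -2, 0, 0, -50, 0.3], [0, 0, -2, 0, 0, -110, 0.3], [0, 0, -2, -50, 0, -160, 0.3], [0, 0, -2, -100, 0, -200, 0.3], [0, 0, -2, -120, 0, -200, 0.3], [0, 0, -2, -120, 0, -200, 0.3], [0, 0, -2, -120, 0, -200, 0.3]]

```text
t: 57.8
eef_pos: [0.3754, -0.3076, 0.2371]
tcp_rot: [-0.0, 0.999, -0.04, 0.0]
wrist_force: [0.2, -0.8, -0.2]
grip_width: 0.697
```

Run:
```python
from tray import *
show()
p=optics.read_camera("top");cv2.imwrite("pics/top25.png",p["img"])
crop(p["img"],325,230,110,80,7,"t25.png")
crop(p["img"],95,180,130,140,4,"t26.png")
p=optics.read_camera("side");crop(p["img"],160,170,260,190,3,"side25.png")
```

```text
t 57.8 pos [ 0.3754 -0.3076  0.2371] phi -4.61 tilt [0.001 0.   ] F [ 0.2 -0.8 -0.2] M [ 0.01 -0.01 -0.03] grip 0.697 j [ 0.67  0.36 -0.04  1.88  0.02  0.91  0.54]
```

View pics/top25.png

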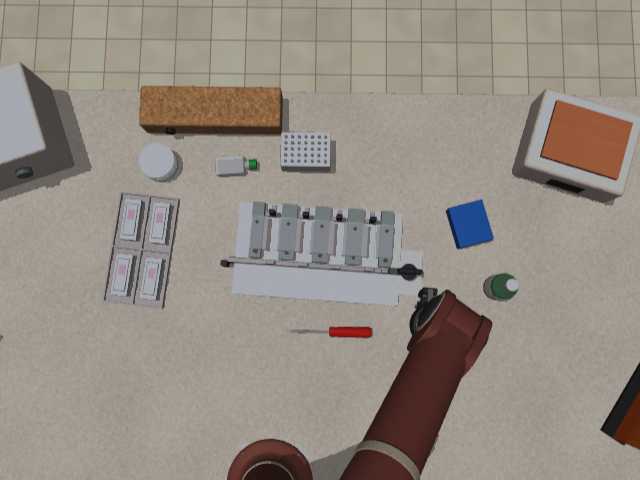

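View pics/t25.png

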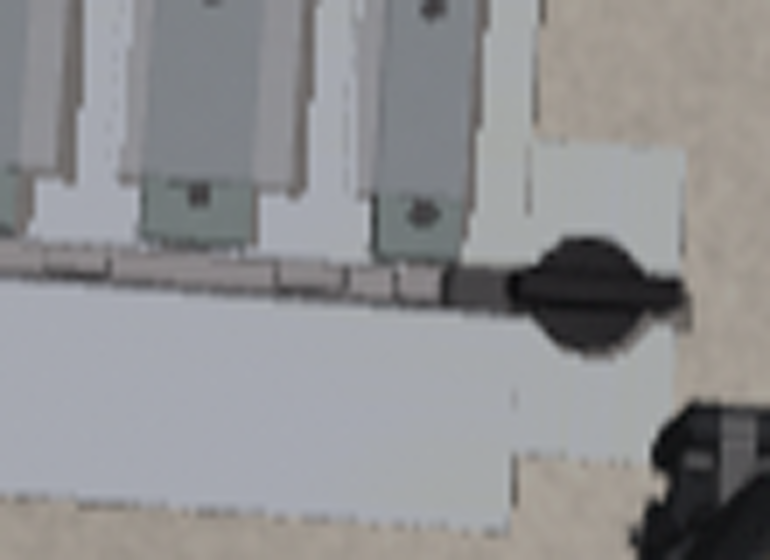

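View pics/side25.png

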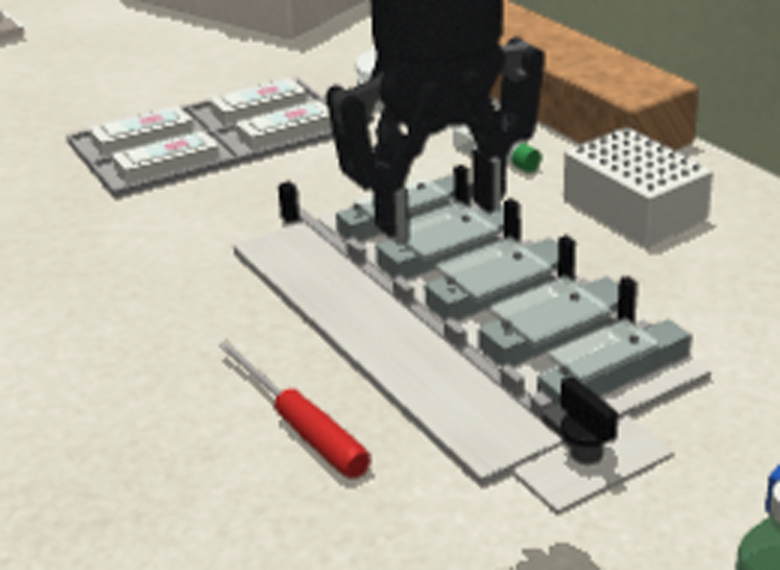

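View pics/t26.png

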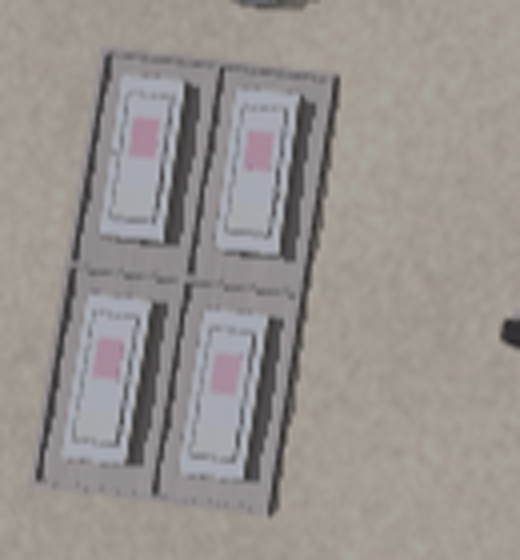

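Bays empty, teeth in front of the bays, dog against the bar's end at about (393,271), wing in line with the bar, and four carriers centred glass up in the tray. The gripper is clear, so I'm handing in.

Run:
```python
from plant import order
print(order.close_job())
```

```text
the job is handed in; nothing more can be done
None
```

The loader is emptied and locked again, and I handed the job in at about 58 s; the report gave no verdict. I freed the knob, opened the bar, and pressed all four ejectors to their stops; all four bays held a carrier. Each carrier then went into its own tray compartment. Last, I closed the bar to its stop (handle back within 1 mm of where it started) and turned the knob back to its stop.

**Last pictures:** all four carriers lie flat, glass up and lengthwise, near the middle of their compartments. The bar's teeth stand before the bays, the knob wing is in line with the bar, and the gripper is clear of everything.

**Checks that failed or disagreed:**
- **Camera offset:** the camera fit of the loader was 3–6 mm off in x from what the arm felt on contact, so I corrected for it.
- **Tray shift:** the tray had moved about 1 cm by the end, with the carriers still centred in it. I take this to be the expected knock.
- **Tray detection:** the last automatic tray check found nothing, because the carriers cover most of the tray. I judged the final placing by eye in the pictures; only the first carrier was measured, about 1 mm from its compartment's centre and turned about 2 degrees.

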